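# Fit the axle snap ring with the gap gauge in place

## Robot

A 7-joint arm with a two-finger parallel gripper is mounted at the origin on the work surface. World frame = base frame: x ahead of the robot, y to its left, z up, the work surface at z = 0. Lengths are in m, angles in rad, forces in N, time in s.
With the tool pointing down it reaches from about 0.425 to 0.95 m from the base axis. Payload 4.7 kg.
Tool frame: the origin (TCP) lies on the centre line of the jaws, within the pads' length; the fingertips stand robot.nose_length ahead of it and the grasp point (between the pads) lies 8 mm behind it (robot.nose_length is the distance from the TCP to the fingertips, in m); z points along the fingers, x is the direction in which the jaws open and shut, and the axes are right-handed (so a half turn about z gives the same grasp; the last joint's range is limited). The gripper opens to 85 mm and grips with 20 to 120 N. Pads are 22 mm wide; open, the fingers measure 114 mm over their backs; the gripper's body (76 mm by 85 mm) begins 54 mm behind the grasp point. The pads swing forward as they close: fully open they stand 13 mm farther back than shut.
Start: joints at [-1.202, 0.469, -0.049, 1.532, 0.024, 1.141, -0.082], TCP at [0.261, 0.622, 0.242] pointing down, gripper open.
Joint ranges: [-2.59, 2.59], [-0.33, 1.99], [-1.39, 1.29], [0.1, 2.45], [-1.04, 4.18], [0.21, 1.99], [-2.66, 2.66]. Speed limits (rad/s): [2.57, 2.57, 3.14, 3.14, 3.14, 3.14, 3.14].

## Interface

Orientations are given as [roll, pitch, yaw] about the fixed x, y, z axes, in that order (R = Rz(yaw) Ry(pitch) Rx(roll)).
In Python, from plant import robot gives the robot as it stands. Calls block until the motion is done:
- robot.goto(position, orientation): joint-space move of the TCP to a pose.
- robot.move_straight(position, vel=0.15, attitude=None, contact_N=None): straight line of the TCP; attitude=None keeps the orientation; vel is the mean speed in m/s. With contact_N (N) it stops when the force on the tool has changed by that much, and returns True; else False.
- robot.move_joints(angles): joint-space move.
- robot.grip(opening, strength=None): opening from 0.0 (shut) to 1.0 (fully open); strength is the grip in N (None keeps the last); returns when the fingers have stopped.
- robot.sleep(seconds).
- robot.inverse_kinematics(position, orientation): joint angles nearest the present ones, or None.
- robot.sense(): the state.
- robot.grab_frame(name): name is "side" or "top"; returns a dict with "image" (384x512x3 uint8, red, green, blue), "range_z" (384x512 float32, m along the optical axis (not along the pixel's ray), 0 where there is no reading), "fx", "fy", "cx", "cy" (pixels), "R" (3x3) and "t" (3): a world point X has camera coordinates R X + t. Camera axes: x right, y down, z forward; pixel columns grow to the right and rows downward; lengths in m; the calibration is good to about 2 mm. A picture is of the moment at which its call begins.
A pose or a line that the arm cannot do raises robot.IKError and nothing moves.
- robot.close_job(): hands the job in, once; it reports no verdict.
The state is a dict: "t": time; "joint_pos": joint angles; "joint_velocities": joint speeds; "effort": joint torques, N m; "tcp_pos": TCP position; "tcp_rot": TCP orientation; "wrist_force": force on the tool from outside, world axes, zero at the start; "torque": the same for the moment, N m; "opening": opening from 0.0 (shut) to 1.0 (fully open).
Only numpy, scipy, OpenCV 4.12 (cv2) and the standard library are available. Lean on these libraries where they do the work, as an engineer would, in place of code of your own. Each camera call takes 0.05 s, during which the arm holds its last target.

## Task

Take the gauge blade out of its wooden stand, push it down into the gap in the axle carrier until its shoulder sits fully home, and leave it there. Then pick up the circlip pliers by squeezing the handles fully together to their stop, so that the snap ring on the tips is spread, slide the ring down over the end of the axle stub to the groove just above the brass washer, and finish holding it there: level, spread, still squeezed and not let go. Leave the other things on the bench where they are.

Things in the scene. Friction and masses are not known exactly. Their poses are not given: they have to be found in the camera images.
- carrier: Fixed cast axle carrier, base 110 x 155 mm. Origin on the bench, on the vertical stub's axis; z up; gap bracket (50 x 44 mm, top z 60 mm) at y = +70 mm. Upwards: hub radius 45 mm to z 60, bearing 36 to 78, brass washer 26 to 82, groove 14.5 to 89, stub 17 to 110, taper to 12.5 at the top, z 117 mm
- groove (a point): Point on the stub axis at mid-height of the groove, 85.5 mm above the bench; the washer face is 3.5 mm below it, the stub's top 31.5 mm above it. Axes as the carrier's
- gap (a point): Centre of the mouth of the gap, on the top face of the carrier's bracket, 60 mm above the bench. The gap is a vertical slot 7 mm (carrier x) by 27 mm (carrier y), 40 mm deep, edges chamfered 2 mm
- gauge_stand: Fixed wooden block 56 x 60 mm, 46 mm high, with a vertical slot like the gap (7 x 27 mm, 40 mm deep) in its top, in which the gauge blade stands. Origin at the centre of its underside
- blade: Loose 80 g steel gauge: blade 4 mm thick (its x), 24 mm wide (y), 34 mm long, pointing down, under a block grip 16 (x) x 32 (y) x 36 mm high. Origin at the centre of the shoulder, the grip's underside; blade z -34 to 0, grip 0 to 36 mm. The shoulder stops on the slot's top face when fully home. Works either way round
- pliers: Loose circlip pliers, 175 g, lying flat, ring on the tips ahead (+x). Origin midway between the black grips, at their underside. Grips: 10 mm thick, z 0 to 20 mm, x -50 to 34 mm; at x = 0, 62 mm over the outsides at rest, 44 mm squeezed to the stop (faces then parallel to x). Both move alike; spring 4 N at rest to 10 N a handle at the stop: grip with 20 N or more
- ring (a point): Centre of the dark snap ring, fixed in the pliers' frame at x = 127 mm, y = 0, z = 1.5 mm. Ring 3 mm thick, underside level with the grips' underside; spread to the stop it is 39 mm inside, 47 mm outside, two lugs towards the pliers; at rest too narrow for the 34 mm stub
- squeeze (a joint): Squeeze of the pliers' handles: 0 at rest, 0.15 rad at the stop (ring fully spread)
- timber: Bystander: dark wooden block 90 x 140 x 70 mm
- spray_can: Bystander: spray can, 64 mm across, 190 mm high
- bearing: Bystander: steel bearing ring, 62 mm across, 18 mm high
- driver_cup: Bystander: dark steel cup ring, 68 mm across, 40 mm high
- carton: Bystander: small cardboard box 70 x 110 x 50 mm
- screwdriver: Bystander: screwdriver lying flat
- hub_nut: Bystander: flanged hub nut, 42 mm across, 20 mm high
There are look-alikes about, which are no part of the job. Leave any pink or purple look-alike of the blade alone.

How it is judged:
By the outcome, as a careful person would: the job done as asked, in the order asked, and still so for the second after the job is handed in, while the arm keeps its last pose, push and grip.
It also fails if it takes over 54 s, if anything falls off the work surface, if the arm or the gripper's body presses on something with over 40 N, if the wrist force passes 120 N, or if a joint passes its speed limit or range.

## Working session

There is one attempt and no reset: what is moved stays moved. The work goes in short steps, each a Python script; the robot and the scene stay as the last script left them, time stands still between calls to the robot, and variables do not carry over. Pictures are saved under pics/ and viewed, and the job is handed in when it is done.

```bash
ls; mkdir -p pics
python3 - <<'E'
from plant import robot
import cv2,pickle
print(robot.sense(), robot.nose_length)
for n in("side","top"):
    f=robot.grab_frame(n); pickle.dump(f,open(f"{n}0.pkl","wb"))
    cv2.imwrite(f"pics/{n}0.png",cv2.resize(f["image"][:,:,::-1],(800,600),interpolation=cv2.INTER_CUBIC))
    print(n,f["fx"],f["fy"],f["cx"],f["cy"],f["R"],f["t"])
E
```

```text
pics
{'t': 0.0, 'joint_pos': array([-1.20190125,  0.46945095, -0.04856503,  1.5337011 ,  0.0241078 ,
        1.14098864, -0.08229047]), 'joint_velocities': array([ 0.00175917,  0.00067372,  0.00103518, -0.00225887, -0.00108866,
       -0.00093837, -0.00109971]), 'effort': array([-2.49413079e-04, -5.10302281e+01, -4.68525267e-02, -2.37712687e+01,
        1.06752416e-02,  7.57779664e-03,  1.86245916e-05]), 'tcp_pos': array([0.26127557, 0.62177157, 0.24125186]), 'tcp_rot': array([3.14150004e+00, 1.96008258e-03, 1.17301905e+00]), 'wrist_force': array([ 0.63271912, -0.20593279, -0.12066353]), 'torque': array([-0.01970386, -0.01306426, -0.00010856]), 'opening': 1.003747460449074} 0.011
side 399.4400367078785 399.4400367078785 255.5524603550927 200.24264255184895 [[ 0.86092964 -0.5084775   0.01583644]
 [-0.3143634  -0.55622405 -0.76927919]
 [ 0.39996977  0.65731685 -0.63871648]] [-0.47055261  0.24472967  0.96892025]
top 364.8234399543766 364.8234399543766 257.35399028481874 193.49913828833212 [[-0.01514498 -0.99987992  0.00328399]
 [-0.98192973  0.0142533  -0.18870836]
 [ 0.18863889 -0.00608263 -0.98202768]] [0.02265454 0.59034659 1.12729885]
```

View pics/side0.png

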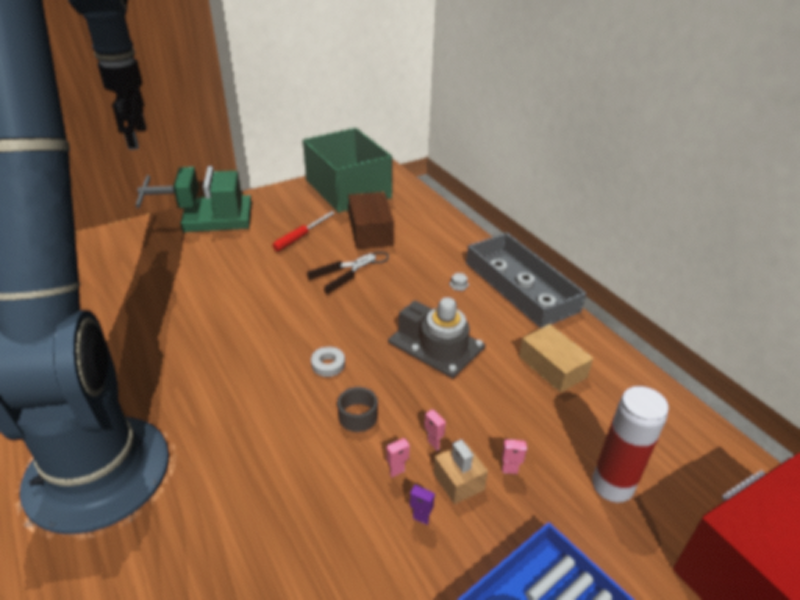

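View pics/top0.png

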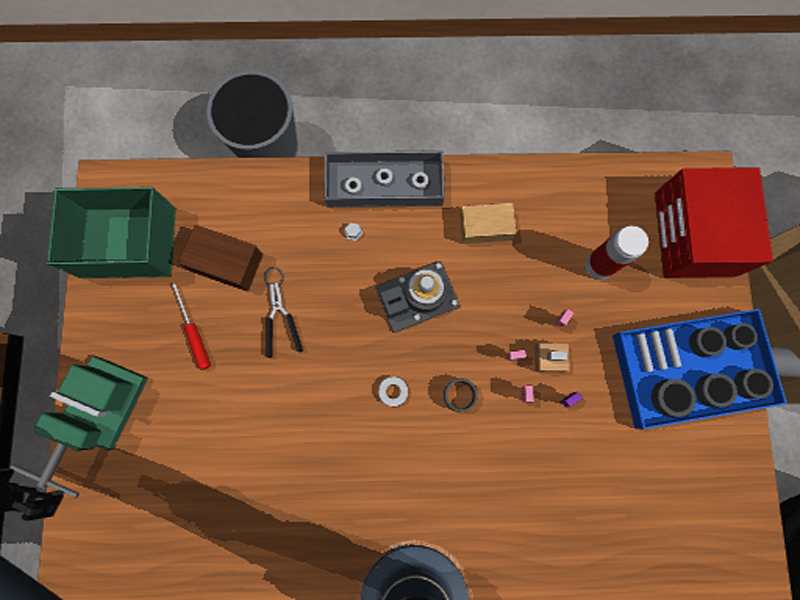

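The blade candidates in the top picture are pink blocks at (518,355), (567,317) and (529,394), a purple one at (572,398), and the grey grip standing in the wooden block at (558,355). Only the grey one fits: it is steel and in the stand. I'll confirm it in an enlarged crop.

Run:
```python
import cv2,pickle,numpy as np
t=pickle.load(open("top0.pkl","rb"))["image"][:,:,::-1]; s=pickle.load(open("side0.pkl","rb"))["image"][:,:,::-1]
def c(i,x,y,w,h,k): return cv2.resize(i[y:y+h,x:x+w],(w*k,h*k),interpolation=cv2.INTER_NEAREST)
a=c(t,320,190,60,75,6);b=c(t,235,160,65,60,6)
p=c(t,160,165,40,70,8)
sd=c(s,190,155,120,60,6); ss=c(s,240,255,110,85,5)
for n,i in dict(blade=a,carrier=b,pl=p,spl=sd,sbl=ss).items(): print(n,i.shape)
def pad(i,h,w): return cv2.copyMakeBorder(i,0,h-i.shape[0],0,w-i.shape[1],cv2.BORDER_CONSTANT)
cv2.imwrite("pics/c1.png",np.hstack([a,pad(b,450,400)]))
cv2.imwrite("pics/c2.png",p)
cv2.imwrite("pics/c3.png",sd); cv2.imwrite("pics/c4.png",ss)
```

```text
blade (450, 360, 3)
carrier (360, 390, 3)
pl (560, 320, 3)
spl (360, 720, 3)
sbl (425, 550, 3)
```

View pics/c1.png

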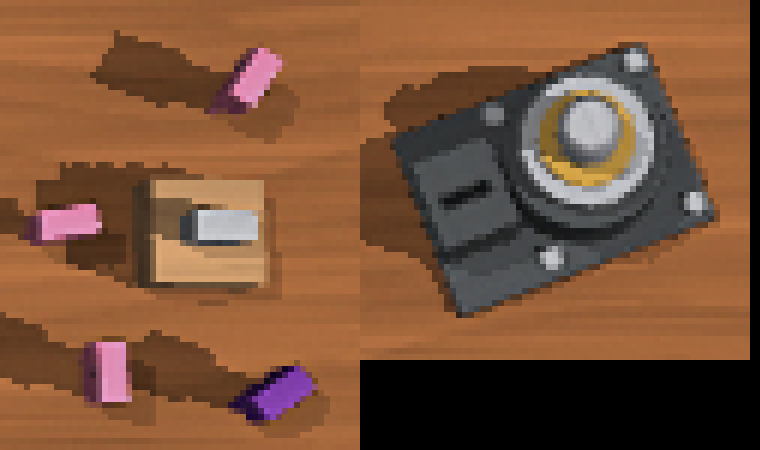

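View pics/c2.png

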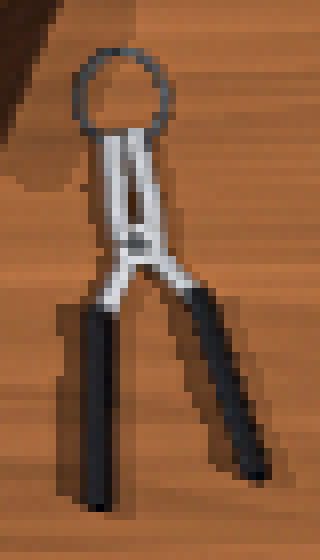

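View pics/c4.png

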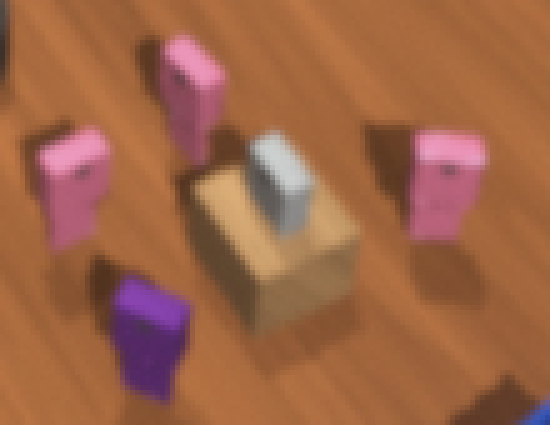

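View pics/c3.png

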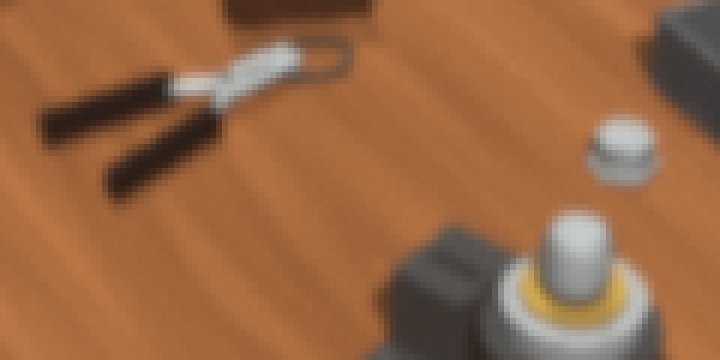

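The crops show the grey steel grip (crop pixels 195-258, 208-240) standing in the wooden stand. That is the blade. The pink and purple blocks stand free on the bench. Next I'll measure everything by casting rays.

```bash
cat > h.py <<'E'
import cv2,pickle,numpy as np
def load(n,k=0): return pickle.load(open(f"{n}{k}.pkl","rb"))
def ray(f,uv,z):
    uv=np.atleast_2d(uv).astype(float)
    d=np.c_[(uv[:,0]-f["cx"])/f["fx"],(uv[:,1]-f["cy"])/f["fy"],np.ones(len(uv))]@f["R"]
    c=-f["R"].T@f["t"]
    return c+d*((z-c[2])/d[:,2])[:,None]
def proj(f,X):
    p=np.atleast_2d(X)@f["R"].T+f["t"]; return np.c_[p[:,0]/p[:,2]*f["fx"]+f["cx"],p[:,1]/p[:,2]*f["fy"]+f["cy"]]
def cloud(f):
    v,u=np.mgrid[:384,:512]; Z=f["range_z"]
    P=np.stack([(u-f["cx"])/f["fx"]*Z,(v-f["cy"])/f["fy"]*Z,Z],-1)
    return (P-f["t"])@f["R"]
def rect(xy):
    r=cv2.minAreaRect((xy*1000).astype(np.float32)); return r
E
python3 - <<'E'
from h import *
for n in("top","side"):
    f=load(n);im=f["image"];hsv=cv2.cvtColor(im,cv2.COLOR_RGB2HSV).astype(int);P=cloud(f)
    H,S,V=hsv[...,0],hsv[...,1],hsv[...,2]
    print(n,"table z",np.median(P[300:330,230:300,2]) if n=="top" else "")
    # rough positions
    def reg(x,y,r,zlo,zhi,extra=True):
        return (abs(P[...,0]-x)<r)&(abs(P[...,1]-y)<r)&(P[...,2]>zlo)&(P[...,2]<zhi)&extra&(f["range_z"]>0)
    for name,uv in dict(blade=(557/1.5625,355/1.5625),br=(393/1.5625,300/1.5625),stub=(427/1.5625,283/1.5625),ring=(274/1.5625,277/1.5625)).items():
        if n=="top": print(name,P[int(uv[1]),int(uv[0])])
E
```

```text
top table z 0.00038865969343068545
blade [ 0.47478321 -0.29205108  0.08195946]
br [0.59858421 0.03460422 0.04237561]
stub [ 0.61810813 -0.03485269  0.11484092]
ring [6.62974501e-01 2.94843585e-01 4.78932056e-04]
side table z
```

Run:
```python
from h import *
for n in("top","side"):
    f=load(n);im=f["image"];hsv=cv2.cvtColor(im,cv2.COLOR_RGB2HSV).astype(int);P=cloud(f)
    H,S,V=hsv[...,0],hsv[...,1],hsv[...,2]
    def reg(x,y,r,zlo,zhi): return (np.hypot(P[...,0]-x,P[...,1]-y)<r)&(P[...,2]>zlo)&(P[...,2]<zhi)
    def rep(name,m,z):
        v,u=np.nonzero(m)
        xy=ray(f,np.c_[u,v],z)[:,:2]; r=rect(xy)
        print(n,name,m.sum(),"mean",np.round(xy.mean(0)*1000,1),"rect",np.round(r[0],1),np.round(r[1],1),round(r[2],1), "zmed",round(np.median(P[m][:,2])*1000,1))
    # pale top face of the blade grip z=.082
    if 1:
        m=reg(.475,-.292,.04,.076,.088)&(S<60);rep("bladetop",m,.082)
        m=reg(.475,-.292,.06,.040,.052)&(S>80);rep("standtop",m,.046)
        m=reg(.618,-.035,.03,.112,.122);rep("stubtop",m,.117)
        m=reg(.618,-.035,.06,.070,.1)&(S>110)&(V>90);rep("washer",m,.082)
        m=reg(.618,-.035,.06,.074,.081)&(S<60)&(V>120);rep("bearing",m,.078)
        if m.sum()>10:
            c=max(cv2.findContours(m.astype(np.uint8),0,1)[0],key=len)[:,0]; xy=ray(f,c,.078)[:,:2]
            print("  circ",[np.round(np.array(t)*1000,1) for t in cv2.minEnclosingCircle(xy.astype(np.float32))],np.round(cv2.fitEllipse(xy.astype(np.float32)*1000)[0],1))
        m=reg(.6,.035,.045,.052,.068)&(V<110);rep("bracket",m,.060)
        m=reg(.6,.035,.04,.00,.056)&(V<45);rep("slot",m,.060)
        m=reg(.57,.27,.13,.006,.03)&(V<60);
        k,l,st,cc=cv2.connectedComponentsWithStats(m.astype(np.uint8))
        for i in range(1,k):
            if st[i,4]>20: rep("grip",l==i,.020)
        m=reg(.66,.29,.05,-.01,.02)&(V<110)&(S<120); rep("ring",m,.003)
```

```text
top bladetop 54 mean [ 474.6 -294.9] rect [ 474.7 -295.1] [31.7 12.5] 89.1 zmed 81.8
top standtop 251 mean [ 474.  -293.8] rect [ 473.6 -295.6] [60.9 54.7] 89.2 zmed 46.1
top stubtop 75 mean [619.6 -34.3] rect [619.6 -33. ] [27.7 29.5] 34.9 zmed 116.2
top washer 98 mean [616.  -32.8] rect [620.8 -34.8] [47.9 49.1] 88.9 zmed 82.1
top bearing 126 mean [617.7 -39.5] rect [620.1 -35. ] [67.4 65.6] 89.2 zmed 77.8
  circ [array([620.1, -35.4]), np.float64(35.6)] [619.9 -35.1]
top bracket 241 mean [597.6  25.3] rect [598.2  23.5] [51.8 59. ] 19.7 zmed 59.5
top slot 57 mean [582.6  23. ] rect [587.3  26.7] [44.9 51.8] 22.6 zmed 34.1
top grip 39 mean [652.1 346.1] rect [654.  344.4] [29.1 63.6] 44.3 zmed 21.2
top grip 79 mean [534.5 243.5] rect [536.4 244.5] [83.2 10.3] 19.2 zmed 19.5
top grip 84 mean [523.9 297.3] rect [527.9 296.4] [12.2 83.1] 88.4 zmed 18.8
top ring 62 mean [656.8 296.2] rect [646.9 295.6] [74.  37.6] 1.4 zmed 1.8
side bladetop 88 mean [ 474.4 -300.1] rect [ 474.1 -299.8] [33.5 17.5] 88.9 zmed 79.9
side standtop 382 mean [ 469.9 -302.4] rect [ 475.3 -280.5] [102.7  58.5] 8
[... 152 characters left out ...]
.9 45.9] 53.6 zmed 80.3
side bearing 120 mean [613.6 -48.5] rect [617.8 -43.1] [65.8 69.5] 60.5 zmed 76.4
  circ [array([619.5, -40.1]), np.float64(36.5)] [621.6 -37.7]
side bracket 172 mean [592.8  23.1] rect [595.   19.5] [54.1 54.7] 21.0 zmed 57.9
side slot 0 mean [nan nan] rect [0. 0.] [0. 0.] 0.0 zmed nan
side grip 59 mean [522.3 284. ] rect [522.9 283.6] [73.  15.6] 1.6 zmed 13.1
side grip 61 mean [533.9 231. ] rect [534.9 231.7] [82.4 13.9] 20.3 zmed 13.0
side ring 2 mean [643.7 283.1] rect [643.7 283.1] [3.5 0. ] 150.7 zmed 1.1<stdin>:9: RuntimeWarning: Mean of empty slice.
  ret = um.true_divide(
  return _methods._mean(a, axis=axis, dtype=dtype,
  ret = ret.dtype.type(ret / rcount)
```

Run:
```python
from h import *
for n in("top","side"):
    f=load(n);im=f["image"];g=im.max(-1).astype(int);P=cloud(f)
    uv=proj(f,[[.596,.03,.06]])[0].round().astype(int); print(n,uv)
    print(g[uv[1]-9:uv[1]+10,uv[0]-12:uv[0]+13])
    m=(np.hypot(P[...,0]-.61,P[...,1]-.0)<.14)&(P[...,2]>.005)&(P[...,2]<.2)&(g<250)
    m=cv2.morphologyEx(m.astype(np.uint8),cv2.MORPH_OPEN,np.ones((3,3)))
    b=(P[...,2]>.004)&(P[...,2]<.03)&(np.hypot(P[...,0]-.61,P[...,1])<.12)
    print("base z",np.percentile(P[b][:,2],[20,50,80]))
    v,u=np.nonzero(b); 
    if len(u): print(rect(P[b][:,:2]))
    x0=uv[0]-30;y0=uv[1]-35
    cv2.imwrite(f"pics/car_{n}.png",cv2.resize(im[y0:y0+75,x0:x0+90,::-1],None,fx=8,fy=8,interpolation=cv2.INTER_CUBIC)); print(x0,y0)
```

```text
top [252 192]
[[ 72  56  53  54  53  54  53  53  51  52  53  51  53  68  72  83  46  53
   51  51  50  60 126 116 103]
 [ 59  55  53  53  53  53  53  53  53  51  52  71  87  84  83  85  82  48
   44  54  51  64 124 118 119]
 [106  53  56  53  52  52  52  52  68  72  87  87  85  81  84  84  84  66
   44  55  54  83 191 195 112]
 [108  74  54  53  52  61  70  87  87  88  84  85  85  83  85  83  81  59
   42  51  54  65 141 195 116]
 [107  78  54  64  81  86  84  86  83  85  86  87  85  84  83  83  84  81
   30  47  54  50  89 208 189]
 [102 100  53  47  88  86  83  85  83  84  84  85  85  84  84  84  84  84
   58  36  55  50  72 163 200]
 [101  96  57  45  58  86  85  83  82  83  84  87  85  86  83  83  83  86
   82  26  55  54  49  91 204]
 [ 93  95  93  56  59  86  85  83  85  84  87  86  84  78  55  21  51  87
   83  52  43  54  50  56 117]
 [ 93  94  92  65  48  87  85  86  84  84  82  57  48  36  14  17  35  72
   83  50  32  77  54  50  58]
 [ 92  94  91  46  46  61  88  82  67  57  37  18  20  23  40  36  70  86
   86  83  17  39  90  51  47]
 [100 102 103  99  52  44  87  85  4
[... 2527 characters left out ...]
134 176 186 188 202]
 [120  99  75  63  61  62  63  67  72  75  82  84  84  84  84  81  77  72
   71  92 142 180 185 184 198]
 [107  91  73  63  61  61  61  62  63  67  72  77  81  82  80  76  72  68
   73  93 141 180 186 182 192]
 [104  91  73  61  60  59  60  58  60  61  64  68  73  75  72  67  65  69
   75  89 131 175 189 184 183]
 [112  93  74  63  60  59  61  60  59  60  61  62  64  64  63  61  60  72
   79  85 117 162 187 185 179]
 [123  97  74  63  59  60  59  60  60  59  59  60  59  61  59  56  61  74
   82  84 101 141 174 186 182]]
base z [0.00895437 0.01095291 0.0175519 ]
((615.8374633789062, -20.67596435546875), (113.33853912353516, 154.93109130859375), 20.840192794799805)
235 163
```

View pics/car_top.png

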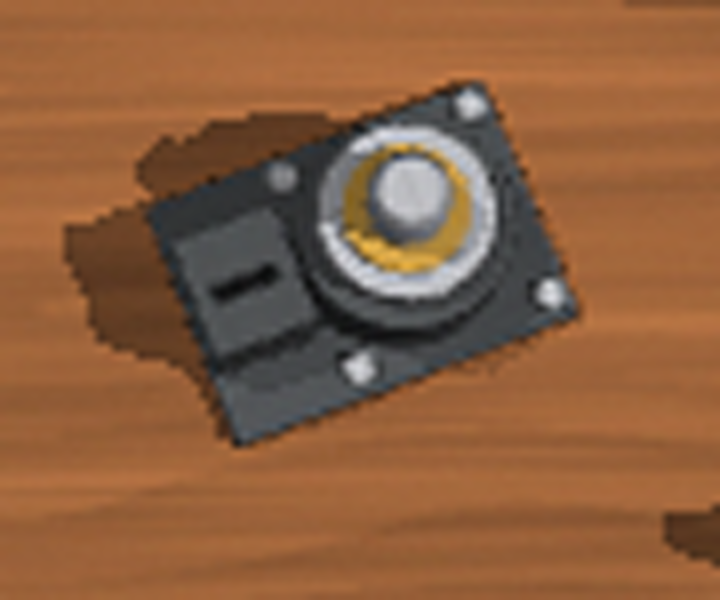

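View pics/car_side.png

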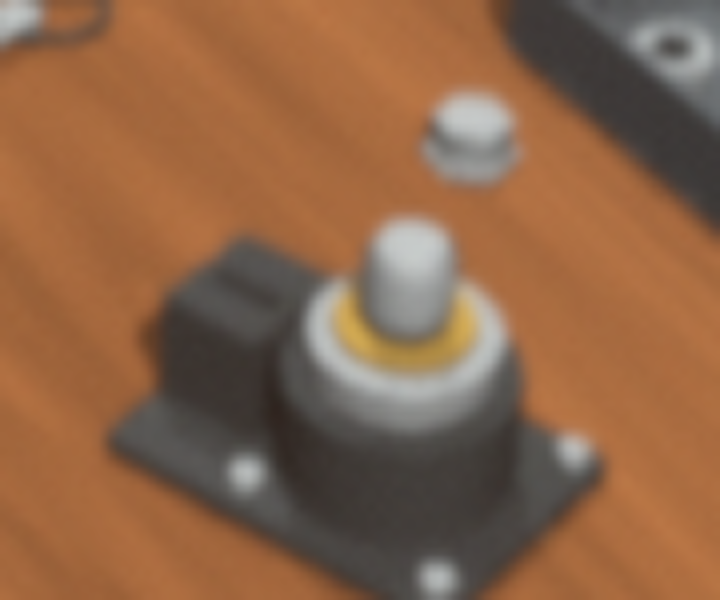

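Run:
```python
from h import *
f=load("top");g=f["image"].max(-1).astype(float)
v,u=np.mgrid[188:197,246:260]
uv0=proj(f,[[.596,.03,.06]])[0].round().astype(int)
w=np.clip(80-g[188:197,246:260],0,None)
# restrict to slot strip
d=np.abs((u-252.3)*.36+(v-192.3)*.93); w[d>3]=0; w[(np.abs(u-252.5)>6)]=0
c=np.array([(w*u).sum(),(w*v).sum()])/w.sum(); cov=np.cov(np.c_[u.ravel(),v.ravel()].T,aweights=w.ravel())
e=np.linalg.eigh(cov)[1][:,1]
a=ray(f,[c,c+e*4,c-e*4],.060)*1000; print(c,a[0],np.degrees(np.arctan2(*(a[1]-a[2])[[1,0]])))
k=np.array([[148,210],[240,445],[578,315],[482,85]])/8+[222-.44,157-.44]
b=ray(f,k,.012)*1000; print(b.round(1)); print("c",b.mean(0))
for i in range(4):
    q=b[(i+1)%4]-b[i]; print(np.hypot(*q[:2]),np.degrees(np.arctan2(q[1],q[0])))
print(proj(f,[[0,0,0.0]]))
for ps in(19,20,21):
    p=np.radians(ps); print(ps,619.9-70*np.sin(p),-35.1+70*np.cos(p))
```

```text
[252.28360798 191.9037294 ] [595.37625118  30.24511455  60.        ] 112.22474914340629
[[ 636.8   71.6   12. ]
 [ 535.9   33.9   12. ]
 [ 589.  -108.9   12. ]
 [ 689.4  -71.3   12. ]]
c [612.7804522  -18.66213648  12.        ]
107.67406491058583 -159.49796554734132
152.30910987819658 -69.62354094990306
107.22428329074123 20.526809611991858
152.26439579611892 110.20716825434255
[[264.68559241 384.55076076]]
19 597.110229187999 31.086300291952178
20 595.9585899672031 30.678483455013584
21 594.814243531829 30.250629854804124
```

Run:
```python
from plant import robot
from h import *
D=[np.pi,0,0]
for p,o in [((.475,-.295,.13),D),((.475,-.295,.062),D),((.5955,.03,.16),[np.pi,0,.356]),((.5955,.03,.076),[np.pi,0,.356]),((.53,.27,.1),[np.pi,0,np.pi/2]),((.53,.27,.1),[np.pi,0,-np.pi/2])]:
    print(p,o[2],robot.inverse_kinematics(p,o))
robot.goto([.475,-.297,.13],D)
robot.grip(.6)
print(robot.sense()["t"],robot.sense()["tcp_pos"],robot.sense()["tcp_rot"])
for n in("side","top"):
    f=robot.grab_frame(n); pickle.dump(f,open(f"{n}1.pkl","wb"))
    uv=proj(f,[[.475,-.297,.10]])[0].astype(int); print(n,uv)
    x0,y0=uv-[45,40]
    cv2.imwrite(f"pics/h1{n}.png",cv2.resize(f["image"][y0:y0+75,x0:x0+90,::-1],None,fx=8,fy=8,interpolation=cv2.INTER_CUBIC)); print(x0,y0)
```

```text
(0.475, -0.295, 0.13) 0 [-0.11693905  0.51375003  0.80331579  1.95735757 -0.48081294  0.87058161
  0.94163302]
(0.475, -0.295, 0.062) 0 [-0.06443967  0.61628344  0.74217557  1.9985662  -0.60431819  0.75811853
  1.04277779]
(0.5955, 0.03, 0.16) 0.356 [-0.45289757  0.44715817  0.44233207  1.832906   -0.2360127   0.91336788
  0.4526385 ]
(0.5955, 0.03, 0.076) 0.356 [-0.40576225  0.55493777  0.38510423  1.88950274 -0.29382653  0.75243456
  0.49942165]
(0.53, 0.27, 0.1) 1.5707963267948966 [-0.5316571   0.49561847 -0.01383868  1.86073283  0.00930815  0.78530307
  1.02038294]
(0.53, 0.27, 0.1) -1.5707963267948966 [-0.95648363  0.55034568  0.56561127  1.8862599  -0.39446654  0.81730302
 -1.75385263]
3.85 [ 0.47503578 -0.29697214  0.12999036] [3.14158363e+00 1.29384675e-05 8.97482327e-05]
side [295 281]
250 241
top [359 226]
314 186
```

View pics/h1side.png

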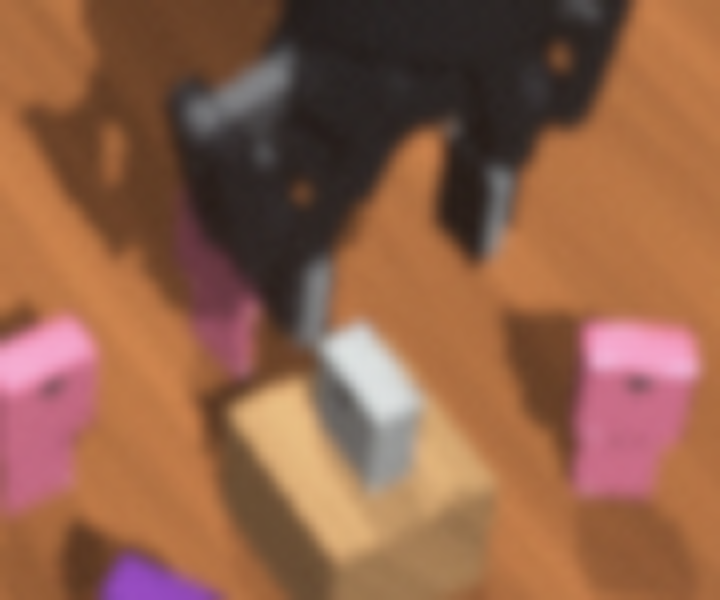

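View pics/h1top.png

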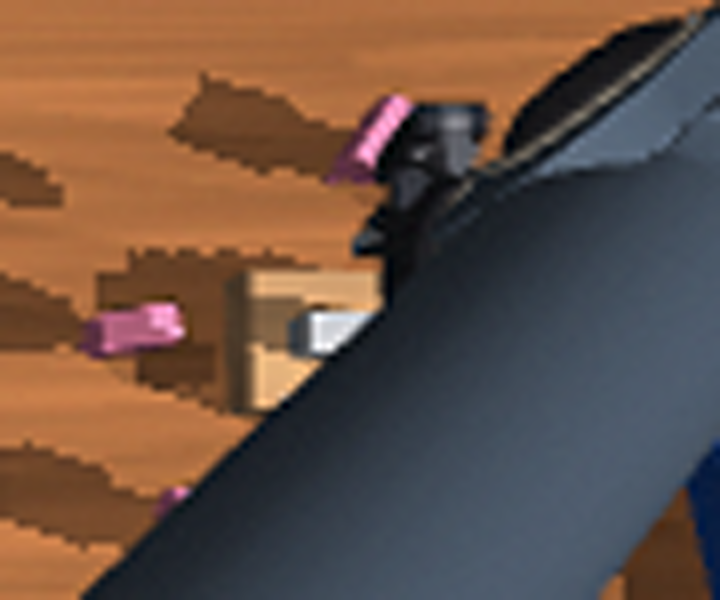

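Run:
```python
from h import *
f=load("side",1)
for X in ([.475,-.308,.125],[.475,-.297,.125],[.475+.027,-.308,.125],[.475-.027,-.308,.125]):
    print((proj(f,X)[0]-[250,241])*8)
print(ray(f,[[299.7-.4,278.2-.4]],.125),ray(f,[[299.7-.4,278.2-.4]],.121))
```

```text
[397.9398153  295.69945446]
[374.82545139 268.49181042]
[477.3420169 257.5689585]
[316.55686634 334.78114419]
[[ 0.47441865 -0.30714547  0.125     ]] [[ 0.47662237 -0.30463448  0.121     ]]
```

Run:
```python
from plant import robot
from h import *
print(robot.move_straight([.4745,-.298,.062],vel=.1,contact_N=8))
print(robot.grip(0.0,25)); s=robot.sense(); print(s["t"],s["tcp_pos"],s["opening"],s["wrist_force"])
f=robot.grab_frame("side"); pickle.dump(f,open("side2.pkl","wb"))
cv2.imwrite("pics/h2.png",cv2.resize(f["image"][250:325,250:340,::-1],None,fx=8,fy=8,interpolation=cv2.INTER_CUBIC))
print((proj(f,[.4745,-.309,.051])[0]-[250,250])*8)
```

```text
False
False
5.1833 [ 0.47548633 -0.29817915  0.06264207] 0.18062777223213058 [1.3481328  0.49990223 1.6641383 ]
[376.37843869 391.98999785]
```

View pics/h2.png

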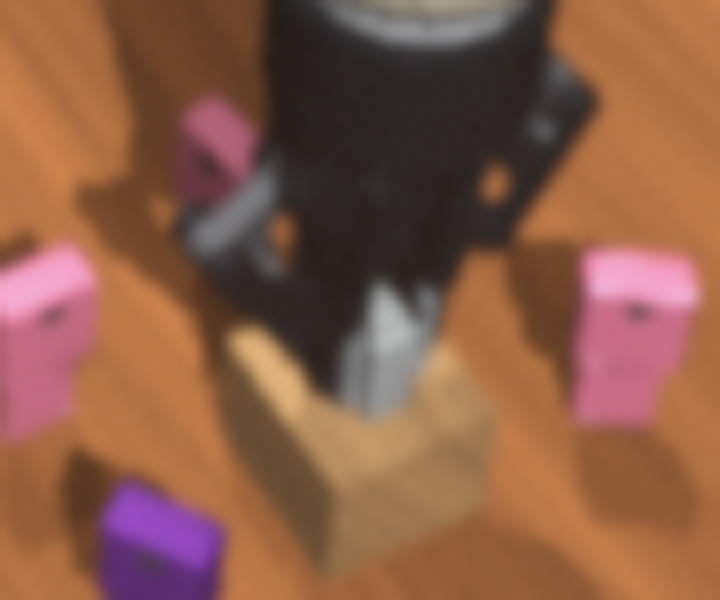

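Run:
```python
from plant import robot
from h import *
robot.move_straight([.4755,-.298,.19],vel=.2)
robot.goto([.596,.0271,.19],[np.pi,0,.356])
robot.move_straight([.596,.0271,.118],vel=.15,contact_N=8)
s=robot.sense(); print(s["t"],s["tcp_pos"],s["opening"],s["wrist_force"])
for n in("side","top"):
    f=robot.grab_frame(n); pickle.dump(f,open(f"{n}3.pkl","wb"))
    x0,y0=(proj(f,[.596,.027,.08])[0]).astype(int)-[45,40]; print(n,x0,y0)
    cv2.imwrite(f"pics/h3{n}.png",cv2.resize(f["image"][y0:y0+75,x0:x0+90,::-1],None,fx=8,fy=8,interpolation=cv2.INTER_CUBIC))
```

```text
7.9667 [0.59652294 0.02615527 0.11856415] 0.18308711054662205 [ 1.06097715 -0.33615435 -0.78426742]
side 220 153
top 208 150
```

View pics/h3side.png

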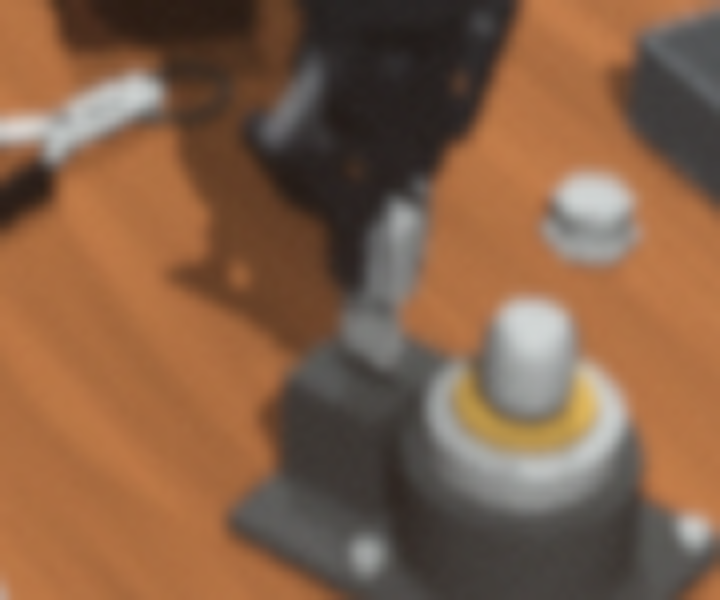

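View pics/h3top.png

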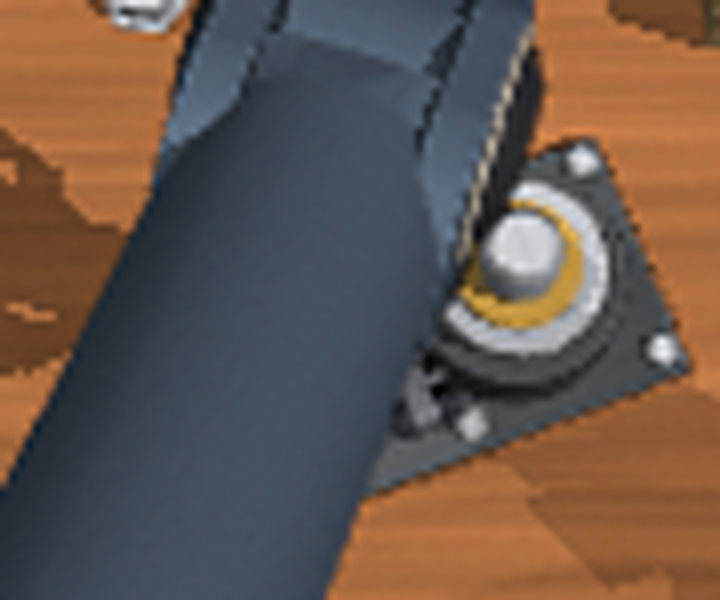

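Run:
```python
from h import *
f=load("side",3)
x0,y0=220,153
y=.356; R=np.array([[np.cos(y),-np.sin(y)],[np.sin(y),np.cos(y)]])
im=cv2.resize(f["image"][y0:y0+75,x0:x0+90,::-1],None,fx=8,fy=8,interpolation=cv2.INTER_CUBIC)
def px(X): return tuple(int(a) for a in ((proj(f,X)[0]-[x0,y0]+.5)*8).round())
def box(c,hx,hy,z0,z1,col):
    P=[np.r_[c+R@[sx*hx,sy*hy],z] for z in(z0,z1) for sx,sy in((-1,-1),(1,-1),(1,1),(-1,1))]
    for i in range(4):
        for a,b in((i,(i+1)%4),(4+i,4+(i+1)%4),(i,i+4)): cv2.line(im,px(P[a]),px(P[b]),col,1)
tc=np.array([.5965,.02616])
box(tc,.002,.012,.1186-.050,.1186-.016,(0,255,0)); box(tc,.008,.016,.1186-.016,.1186+.02,(255,255,0))
st=np.array([.6195,-.0395]); box(st+R@[0,.07],.0035,.0135,.0599,.06,(0,0,255)); box(st+R@[0,.07],.025,.022,.04,.06,(255,0,255))
cv2.imwrite("pics/h3o.png",im)
```

```text
(no output)
```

View pics/h3o.png

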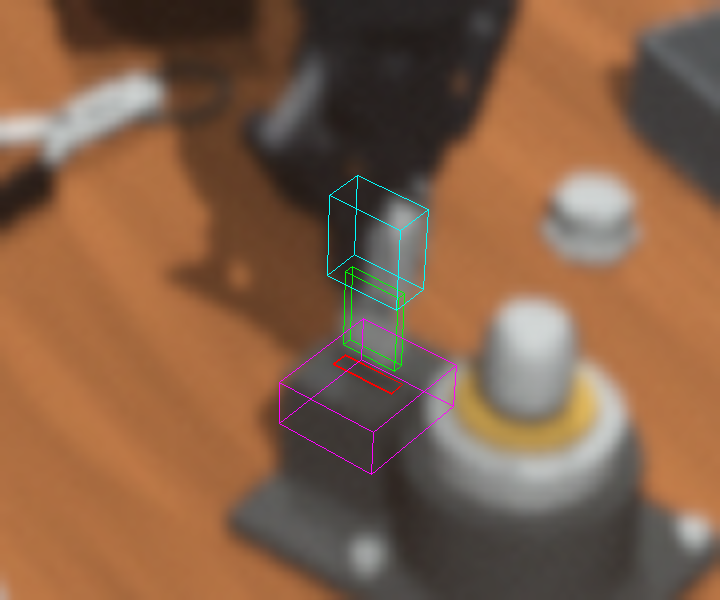

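Run:
```python
from plant import robot
print(robot.move_straight([.5966,.0264,.076],vel=.05,contact_N=10))
s=robot.sense(); print(s["t"],s["tcp_pos"],s["opening"],s["wrist_force"],s["torque"])
```

```text
True
8.45 [0.5973664  0.02720281 0.11019534] 0.18230365335590915 [-1.09098217  0.25356301  5.25158854] [ 0.09603781  0.170418   -0.0442829 ]
```

Run:
```python
from plant import robot
from h import *
f=robot.grab_frame("side"); pickle.dump(f,open("side4.pkl","wb"))
x0,y0=248,175
cv2.imwrite("pics/h4.png",cv2.resize(f["image"][y0:y0+40,x0:x0+50,::-1],None,fx=16,fy=16,interpolation=cv2.INTER_CUBIC))
g=load("side",0)["image"]
cv2.imwrite("pics/h4b.png",cv2.resize(g[y0:y0+40,x0:x0+50,::-1],None,fx=16,fy=16,interpolation=cv2.INTER_CUBIC))
s=robot.sense(); print(s["t"],s["tcp_pos"],s["opening"],s["wrist_force"],s["torque"])
```

```text
8.5 [0.59732163 0.02724278 0.1102416 ] 0.18274275054833686 [-0.52227948  0.40224793  5.43583932] [0.04708885 0.10904732 0.04205418]
```

View pics/h4.png

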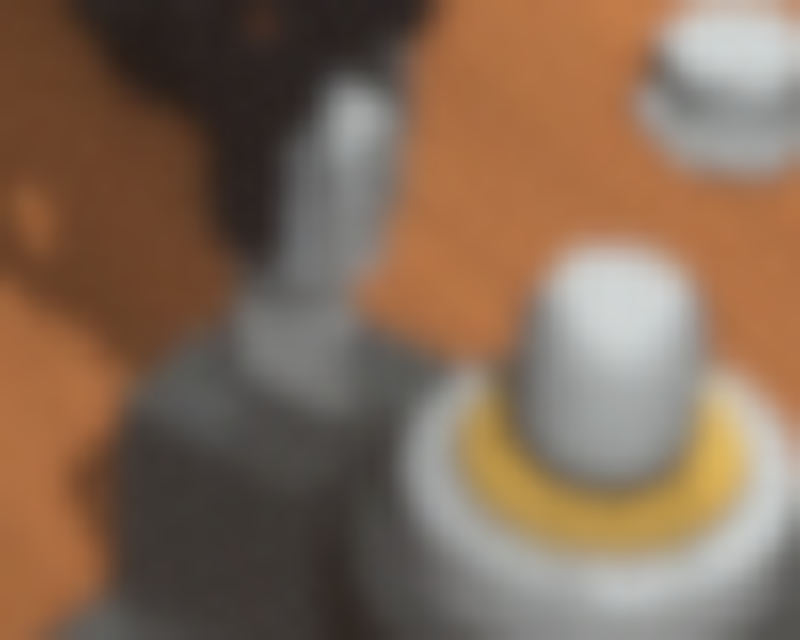

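View pics/h4b.png

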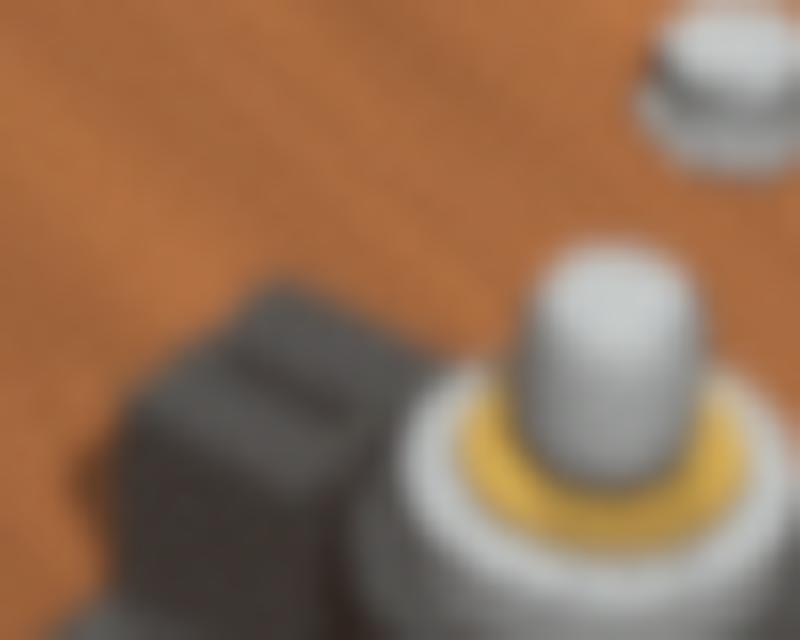

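Run:
```python
from plant import robot
def st(m=""):
    s=robot.sense(); print(m,round(s["t"],2),(s["tcp_pos"]*1000).round(2),s["tcp_rot"].round(4),s["wrist_force"].round(2))
st()
robot.move_straight([.5951,.02745,.115],vel=.08); st("up")
robot.sleep(.2); st("settled")
print(robot.move_straight([.5951,.02745,.076],vel=.05,contact_N=10)); st("dn")
```

```text
8.5 [597.32  27.24 110.24] [-3.1416e+00 -2.9000e-03  3.5620e-01] [-0.52  0.4   5.44]
up 8.75 [595.01  27.52 115.07] [-3.1415e+00 -1.2000e-03  3.5640e-01] [-0.26 -0.07 -0.3 ]
settled 8.95 [594.84  27.53 114.7 ] [-3.1414e+00 -5.0000e-04  3.5630e-01] [ 0.81 -0.68  0.11]
True
dn 9.27 [595.55  27.4  110.33] [-3.1414e+00 -1.8000e-03  3.5620e-01] [-0.14 -0.18  4.79]
```

Run:
```python
from plant import robot
import numpy as np
ex=np.array([.937,.349]);ey=np.array([-.349,.937]);c=np.array([.5952,.0274])
for a in(0,-.001,-.002,-.003,-.004):
    p=c+a*ex
    robot.move_straight([p[0],p[1],.1085],vel=.03)
    s=robot.sense(); print(a,round(s["t"],2),(s["tcp_pos"]*1000).round(2),s["wrist_force"].round(1),s["torque"].round(2))
    if s["tcp_pos"][2]<.1092: break
```

```text
0 9.52 [595.72  27.34 110.2 ] [-4.2  0.3 12.9] [0.11 0.93 0.02]
-0.001 9.77 [595.51  27.29 110.23] [-2.   1.  11.1] [0.29 0.49 0.01]
-0.002 10.02 [595.35  27.25 110.26] [-0.3  2.1  9.6] [ 0.46 -0.01 -0.03]
-0.003 10.27 [595.16  27.24 110.3 ] [1.  1.1 7.9] [ 0.42 -0.41 -0.02]
-0.004 10.52 [594.74  27.04 110.35] [2.1 2.  7. ] [ 0.55 -0.71  0.03]
```

Run:
```python
from plant import robot
from h import *
robot.move_straight([.5945,.0275,.1125],vel=.08)
s=robot.sense(); print(round(s["t"],2),(s["tcp_pos"]*1000).round(2),s["wrist_force"].round(1),s["torque"].round(2))
f=robot.grab_frame("side"); pickle.dump(f,open("side5.pkl","wb"))
x0,y0=248,165
im=f["image"][y0:y0+45,x0:x0+40,::-1]; g=load("side",0)["image"][y0:y0+45,x0:x0+40,::-1]
L=lambda i:cv2.convertScaleAbs(cv2.resize(i,None,fx=10,fy=10,interpolation=cv2.INTER_CUBIC),alpha=1.6)
cv2.imwrite("pics/h5.png",np.hstack([L(im),L(g)]))
```

```text
10.77 [594.32  27.51 112.25] [ 0.   0.4 -1.5] [-0.03 -0.01  0.  ]
```

View pics/h5.png

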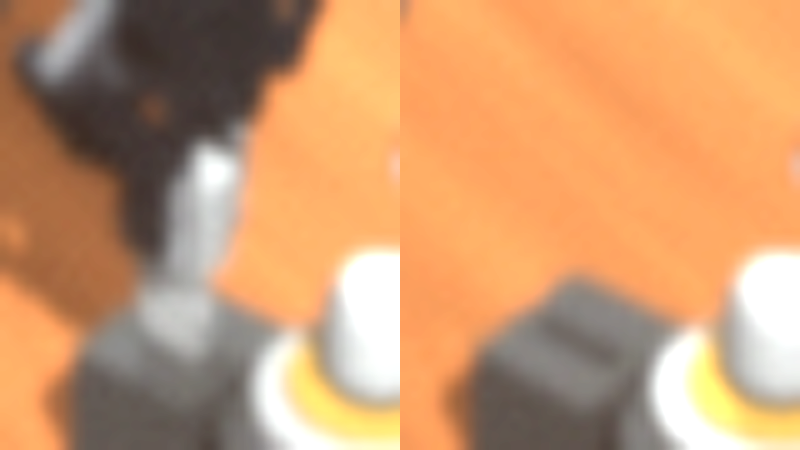

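Run:
```python
from plant import robot
def st(m=""):
    s=robot.sense(); print(m,round(s["t"],2),(s["tcp_pos"]*1000).round(2),s["wrist_force"].round(2),s["torque"].round(2)); return s
robot.move_straight([.5943,.0287,.1125],vel=.05); st("up")
print(robot.move_straight([.5943,.0287,.076],vel=.06,contact_N=12)); s=st("dn")
```

```text
up 11.07 [593.92  28.73 112.13] [-0.01  1.12 -1.  ] [ 0.    0.03 -0.01]
True
dn 11.31 [594.65  28.56 110.34] [-0.8   0.37  4.41] [ 0.09  0.27 -0.01]
```

Run:
```python
from plant import robot
from h import *
s=robot.sense(); print(round(s["t"],2),(s["tcp_pos"]*1000).round(2),s["wrist_force"].round(1),s["torque"].round(2))
f=robot.grab_frame("side"); pickle.dump(f,open("side6.pkl","wb"))
x0,y0=250,180;k=20
y=.356; R=np.array([[np.cos(y),-np.sin(y)],[np.sin(y),np.cos(y)]])
g=load("side",0)
def px(X): return tuple(int(a) for a in ((proj(f,X)[0]-[x0,y0]+.5)*k).round())
L=lambda i:cv2.convertScaleAbs(cv2.resize(i[y0:y0+30,x0:x0+40,::-1],None,fx=k,fy=k,interpolation=cv2.INTER_CUBIC),alpha=2.2)
a=L(f["image"]);b=L(g["image"])
def box(im,c,hx,hy,z,col):
    P=[px(np.r_[c+R@[sx*hx,sy*hy],z]) for sx,sy in((-1,-1),(1,-1),(1,1),(-1,1))]
    for i in range(4): cv2.line(im,P[i],P[(i+1)%4],col,1)
sl=np.array([.5955,.0285])
box(b,sl,.025,.022,.06,(255,0,255)); box(b,sl,.0035,.0135,.06,(0,0,255)); box(b,sl,.0055,.0155,.06,(0,255,255))
tc=s["tcp_pos"][:2]
box(a,sl,.025,.022,.06,(255,0,255)); box(a,sl,.0035,.0135,.06,(0,0,255)); box(a,tc,.002,.012,.06,(0,255,0))
cv2.imwrite("pics/h6a.png",a);cv2.imwrite("pics/h6b.png",b)
```

```text
11.31 [594.65  28.56 110.34] [-0.8  0.4  4.4] [ 0.09  0.27 -0.01]
```

View pics/h6a.png

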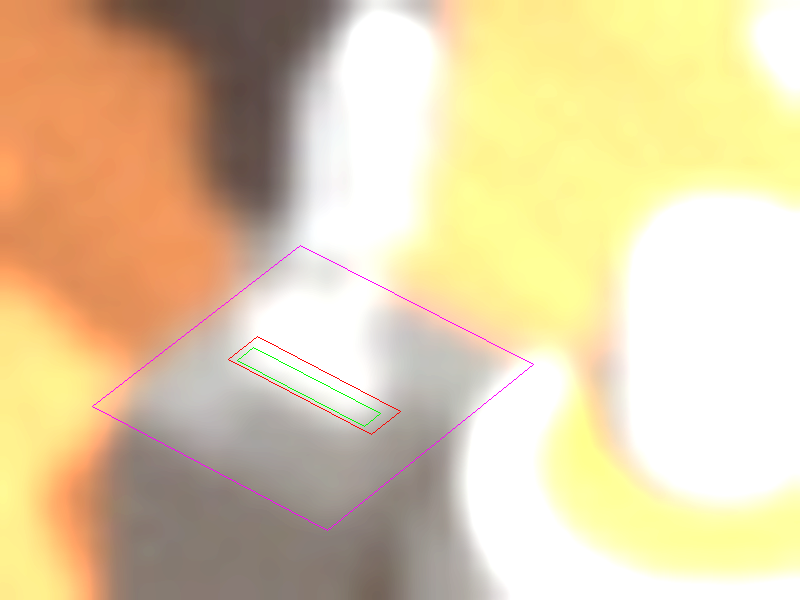

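View pics/h6b.png

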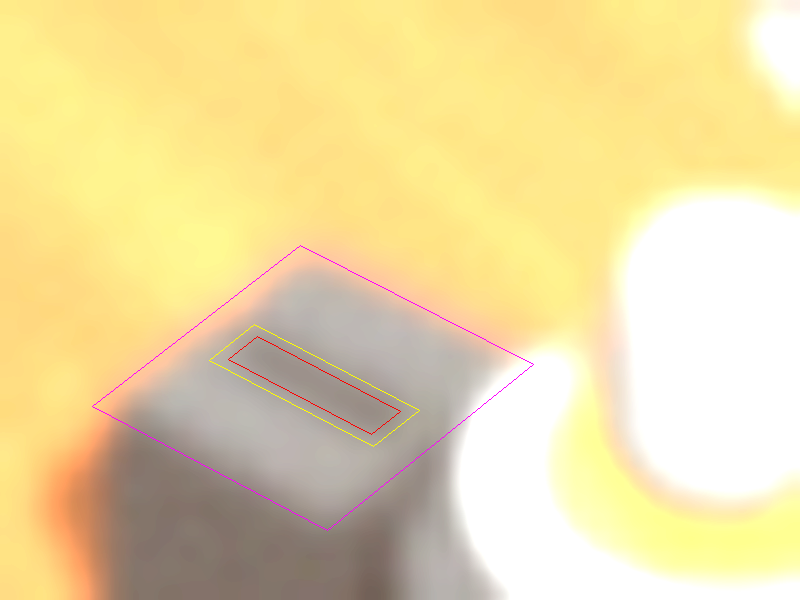

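Run:
```python
from h import *
f=load("side",6);g=load("side",0)
a=f["image"].max(-1).astype(int);b=g["image"].max(-1).astype(int)
print("now cols 258..276 rows 190..206");print(a[190:207,258:276]);print("before");print(b[190:207,258:276])
```

```text
now cols 258..276 rows 190..206
[[111 104  90  73  59  59  80 106 116 117 126 133 140 158 174 180 181 179]
 [111 109 102  90  75  74  90 113 118 118 129 140 154 165 174 180 181 181]
 [110 109 107  99  86  84  97 111 113 117 129 147 161 170 174 176 179 181]
 [110 110 107 102  92  92 100 106 105 115 128 143 158 166 171 173 177 180]
 [109 110 106 103 102 104 112 113 111 118 125 128 136 149 160 167 171 175]
 [105 105 101 101 110 118 122 122 121 120 113 107 108 120 136 149 160 167]
 [101  98  94  98 112 123 126 126 123 120 108  98  93  99 107 122 136 150]
 [ 95  93  91  96 109 121 124 125 123 118 109  97  90  90  91  99 109 125]
 [ 92  90  89  94 103 111 117 122 122 120 113  99  90  88  89  91  99 119]
 [ 89  90  90  89  89  94 102 111 117 118 112  95  87  86  86  92 110 137]
 [ 85  87  87  84  81  81  87  95 103 108 100  86  79  80  83 100 128 154]
 [ 76  80  82  81  76  77  78  81  85  88  83  75  74  73  80 108 144 161]
 [ 67  72  76  75  75  75  76  76  78  79  76  73  71  69  80 116 153 161]
 [ 63  64  68  69  70  72  73  75  75  76  73  70  68  66  82 122 156 161]
 [ 61  61  62  63 
[... 790 characters left out ...]
 86  87  88  94 105 121]
 [104  92  85  81  77  72  71  72  75  78  80  83  84  86  85  89 100 122]
 [ 89  87  86  84  81  78  75  72  71  71  75  77  82  83  85  93 117 148]
 [ 82  83  86  86  86  83  82  78  74  71  69  72  78  80  83 105 146 173]
 [ 73  79  83  84  85  86  85  83  81  77  74  74  79  78  85 120 166 184]
 [ 66  71  75  79  82  85  86  85  86  83  82  79  76  73  89 134 176 186]
 [ 62  63  67  72  75  82  84  84  84  84  81  77  72  71  92 142 180 185]
 [ 61  61  62  63  67  72  77  81  82  80  76  72  68  73  93 141 180 186]
 [ 59  60  58  60  61  64  68  73  75  72  67  65  69  75  89 131 175 189]
 [ 59  61  60  59  60  61  62  64  64  63  61  60  72  79  85 117 162 187]]
```

Run:
```python
from h import *
a=load("side",4)["image"].max(-1).astype(int)
print(a[190:205,258:276])
```

```text
[[111 109 103  88  71  57  58  77 105 116 120 127 134 145 164 178 181 179]
 [111 110 110 102  88  74  69  89 109 117 120 130 144 156 169 178 182 181]
 [110 110 110 107  97  86  85  92 107 115 119 132 150 165 171 177 179 181]
 [111 111 110 109 102  99  96  98 104 110 117 131 150 165 171 173 176 179]
 [109 109 108 103 103 110 111 110 113 117 123 130 139 150 160 166 172 176]
 [106 104 102  96  98 112 120 120 122 124 126 125 119 123 137 149 159 167]
 [101  97  93  88  93 110 122 125 124 125 121 114 101 100 109 120 136 148]
 [ 96  92  88  84  88 106 118 123 126 124 119 109  96  91  93  97 109 123]
 [ 92  89  87  84  85  94 105 114 120 120 117 107  96  90  89  90  97 114]
 [ 89  90  91  88  84  84  88  99 107 111 112 106  94  88  88  93 108 132]
 [ 86  87  89  89  86  79  79  81  88  95  99  97  87  83  83  99 128 152]
 [ 76  80  84  84  80  79  77  76  77  79  82  80  78  75  81 107 145 161]
 [ 67  71  75  78  76  75  76  76  75  75  75  72  72  69  80 117 152 162]
 [ 63  62  67  68  72  73  75  74  76  75  73  70  67  66  81 123 156 161]
 [ 62  61  63  63  64  67  71  73  74  72  71  65  64  66  82 123 156 162]]
```

```bash
cat > poke.py <<'E'
from plant import robot
import numpy as np,sys
def st(m=""):
    s=robot.sense(); print(m,round(s["t"],2),(s["tcp_pos"]*1000).round(2),s["wrist_force"].round(1),s["torque"].round(2)); return s
def poke(x,y,N=12):
    robot.move_straight([x,y,.1125],vel=.06)
    h=robot.move_straight([x,y,.102],vel=.05,contact_N=N)
    return st(f"poke {x:.4f} {y:.4f} {h}")["tcp_pos"][2]
E
python3 - <<'E'
from poke import *
for p in((.597,.0285),(.598,.029),(.596,.0285),(.5985,.0275)):
    if poke(*p)<.107: break
E
```

```text
poke 0.5970 0.0285 False 11.97 [597.49  28.97 101.49] [ 3.1  0.5 -3. ] [ 0.3  -0.72 -0.03]
```

Run:
```python
from poke import *
print(robot.move_straight([.5973,.0287,.0740],vel=.06,contact_N=18)); st()
```

```text
True
 12.43 [597.64  28.91  75.87] [-0.4  1.1  4.2] [ 0.01  0.14 -0.01]
```

Run:
```python
from poke import *
from h import *
robot.move_straight([.5975,.0289,.0735],vel=.05); st("press")
robot.grip(.55); st("open")
robot.move_straight([.5975,.0289,.16],vel=.25)
f=robot.grab_frame("side"); pickle.dump(f,open("side7.pkl","wb"))
cv2.imwrite("pics/h7.png",cv2.resize(f["image"][165:240,240:330,::-1],None,fx=8,fy=8,interpolation=cv2.INTER_CUBIC)); st()
```

```text
press 12.68 [597.64  28.84  75.78] [-5.3  1.8 22.1] [0.38 1.24 0.02]
open 13.08 [596.84  28.78  72.74] [-0.1  0.2 -0.6] [-0.02 -0.03  0.01]
 13.63 [596.85  29.15 159.52] [-0.5  0.4 -1.2] [ 0.05  0.02 -0.04]
```

View pics/h7.png

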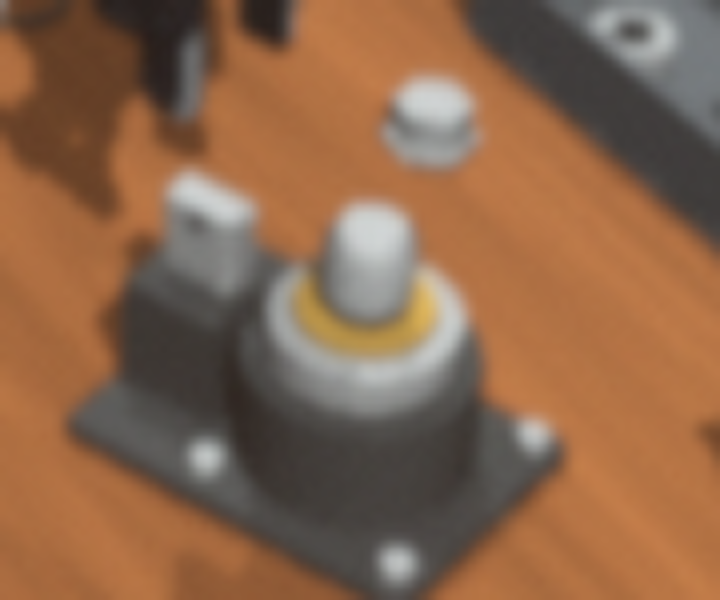

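The blade's shoulder sits on the bracket at crop (210,285), with the pads clear of it. The press test also stopped at the expected home height. Next I'll measure the pliers.

Run:
```python
from h import *
f=load("top");im=f["image"];P=cloud(f);hsv=cv2.cvtColor(im,cv2.COLOR_RGB2HSV).astype(int);V=hsv[...,2];S=hsv[...,1]
# grips axis
res={}
for nm,(cx,cy) in dict(R=(.535,.244),L=(.526,.297)).items():
    m=(np.hypot(P[...,0]-cx,P[...,1]-cy)<.055)&(V<60)&(P[...,2]>.004)
    k,l,stt,cc=cv2.connectedComponentsWithStats(m.astype(np.uint8)); i=1+stt[1:,4].argmax(); m=l==i
    v,u=np.nonzero(m); xy=ray(f,np.c_[u,v],.019)[:,:2]*1000
    r=cv2.minAreaRect(xy.astype(np.float32)); vx,vy,x,y=cv2.fitLine(xy.astype(np.float32),cv2.DIST_L2,0,.01,.01).ravel()
    res[nm]=(r[0],np.degrees(np.arctan(vy/vx))); print(nm,m.sum(),np.round(r[0],1),np.round(r[1],1),"ang",res[nm][1],"mean",xy.mean(0).round(1))
# ring
uv=np.array([175.4,176.7]); m=np.zeros(V.shape,bool); m[168:184,167:184]=True
m&=(S<110)&(V<150)
v,u=np.nonzero(m); print(len(u)); 
print(S[168:184,167:184]); 
xy=ray(f,np.c_[u,v],.003)[:,:2]*1000
A=np.c_[2*xy,np.ones(len(xy))]; s=np.linalg.lstsq(A,(xy**2).sum(1),rcond=None)[0]; print("ring",s[:2],np.sqrt(s[2]+s[:2]@s[:2]))
```

```text
R 80 [536.5 244.7] [83.3 10.4] ang 18.47157 mean [534.7 243.7]
L 85 [528.1 297. ] [83.6 13.2] ang 0.61999404 mean [524.4 297.6]
53
[[159 162 163 163 162 161 162 159 159 157 159 158 160 158 162 164 160]
 [165 162 160 160 160 162 161 160 162 163 159 163 161 159 161 163 161]
 [162 163 165 166 165 166 169 166 142 171 170 167 167 164 162 162 163]
 [162 161 162 163 160  39  67  43  54  45  53 141 164 162 164 158 160]
 [165 159 165 163  33  22 115 169 154 130  23  20 145 164 167 162 163]
 [163 165 160  43  22 122 167 166 164 166 164  26  12 164 165 162 163]
 [163 169 127  43  87 169 162 166 165 165 166 163  74 105 167 161 163]
 [167 165  94  22 168 163 160 160 161 159 161 162  89  23 165 163 159]
 [164 156   4  73 169 163 160 160 161 161 161 165 149  37 120 165 163]
 [164 155   4  79 166 164 163 164 163 165 165 164 153  38 120 164 163]
 [163 160  60  82 168 162 163 163 160 161 164 164 154  20 142 167 161]
 [163 161  35  17 168 165 160 163 161 164 168 166 104  30 162 163 161]
 [165 169 155  31 103 169 166 169 169 171 173 153  45  90 163 161 163]
 [159 162 162  98  46  93 107  70  60  18  14  10  17 165 160 157 158]
 [157 162 159 162 128  32  14  13  13   8  12   8 171 163 160 162 163]
 [159 162 159 163 173  89  10   6  10   7   8   9 173 162 162 164 162]]
ring [663.23657752 295.16688917] 19.33731945767211
```

Run:
```python
from poke import *
from h import *
O=[np.pi,0,np.radians(100)]
for p in((.545,.272,.12),(.545,.272,.011),(.501,-.058,.20),(.501,-.058,.095)): print(p,robot.inverse_kinematics(p,O))
robot.goto([.545,.272,.16],O)
robot.grip(1.0)
robot.move_straight([.545,.272,.06],vel=.2); st()
for n in("side","top"):
    f=robot.grab_frame(n); pickle.dump(f,open(f"{n}8.pkl","wb"))
    x0,y0=(proj(f,[.56,.272,.02])[0]).astype(int)-[45,40]; print(n,x0,y0)
    cv2.imwrite(f"pics/h8{n}.png",cv2.resize(f["image"][y0:y0+75,x0:x0+90,::-1],None,fx=8,fy=8,interpolation=cv2.INTER_CUBIC))
```

```text
(0.545, 0.272, 0.12) [-0.79962913  0.50767304  0.36282624  1.83007965 -0.23267037  0.84550217
  1.42194186]
(0.545, 0.272, 0.011) [-0.74660976  0.65822843  0.29451833  1.880678   -0.29957801  0.64561282
  1.47610903]
(0.501, -0.058, 0.2) [-0.37215607  0.248201    0.4801598   2.00235514 -0.14278139  0.92307082
  1.92722082]
(0.501, -0.058, 0.095) [-0.27348537  0.40054942  0.37970145  2.09066307 -0.22926701  0.68920698
  2.0021981 ]
 15.72 [545.78 272.18  60.72] [ 0.3 -0.2  1.1] [-0.01 -0.07  0.02]
side 173 131
top 134 165
```

View pics/h8side.png

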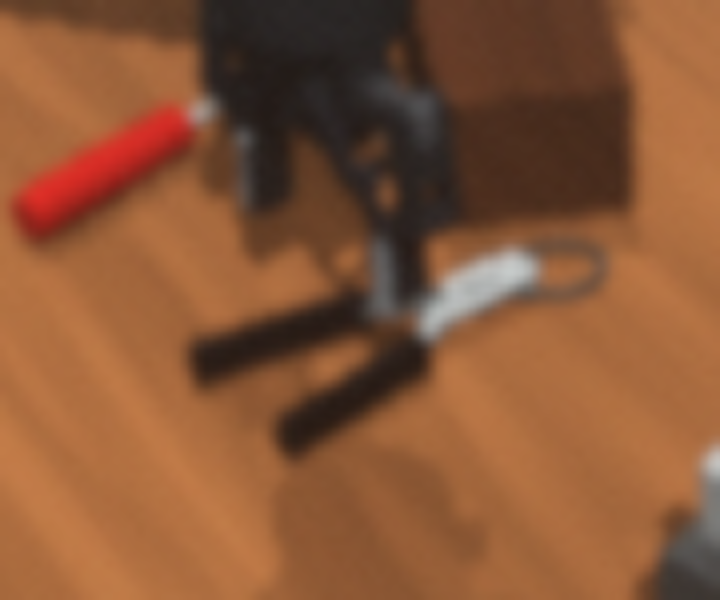

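View pics/h8top.png

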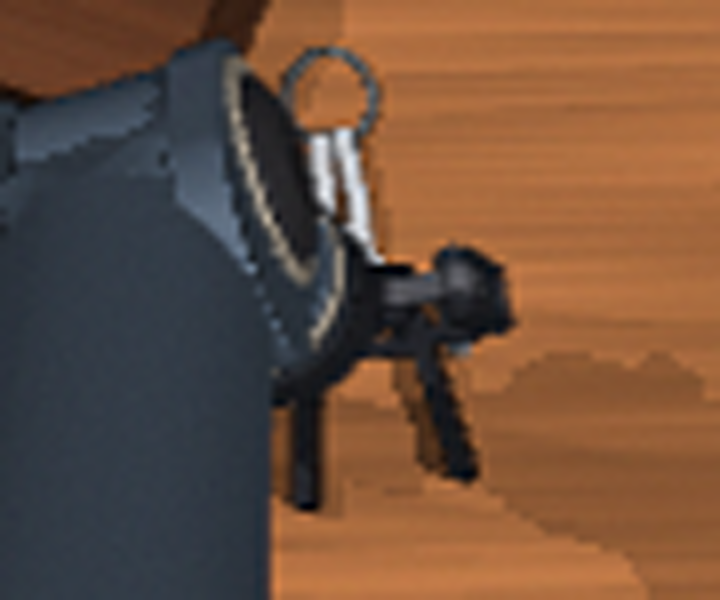

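```bash
cat > ov.py <<'E'
from h import *
def overlay(src,out,o,ang,x0,y0,n="side",half0=31,tilt=9,extra=[],k=8):
    f=load(n,src); im=cv2.resize(f["image"][y0:y0+75,x0:x0+90,::-1],None,fx=k,fy=k,interpolation=cv2.INTER_CUBIC)
    px=lambda X: tuple(int(a) for a in ((proj(f,X)[0]-[x0,y0]+.5)*k).round())
    c,s=np.cos(ang),np.sin(ang)
    W=lambda x,y,z: np.array([o[0]+(c*x-s*y)/1000,o[1]+(s*x+c*y)/1000,z/1000])
    for sg in(1,-1):
        t=np.tan(np.radians(tilt))
        q=[W(x,sg*(half0-t*x-d),20) for x,d in((-50,0),(34,0),(34,10),(-50,10))]
        for i in range(4): cv2.line(im,px(q[i]),px(q[(i+1)%4]),(0,255,0),1)
    for a in np.arange(0,6.3,.15): cv2.circle(im,px(W(127+20*np.cos(a),20*np.sin(a),3)),1,(255,255,0),-1)
    for X in extra: cv2.circle(im,px(X),3,(0,0,255),-1)
    cv2.imwrite(out,im)
if __name__=="__main__":
    a=np.radians(10)
    tc=np.array([.545,.272]); j=np.array([-np.sin(a),np.cos(a)])
    ex=[np.r_[tc+j*s*.0425,.02] for s in(1,-1)]
    overlay(8,"pics/o8s.png",np.array([.5404,.2712]),a,173,131,extra=ex)
    overlay(8,"pics/o8t.png",np.array([.5392,.2732]),a,134,165,"top")
E
python3 ov.py
```

```text
(no output)
```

View pics/o8s.png

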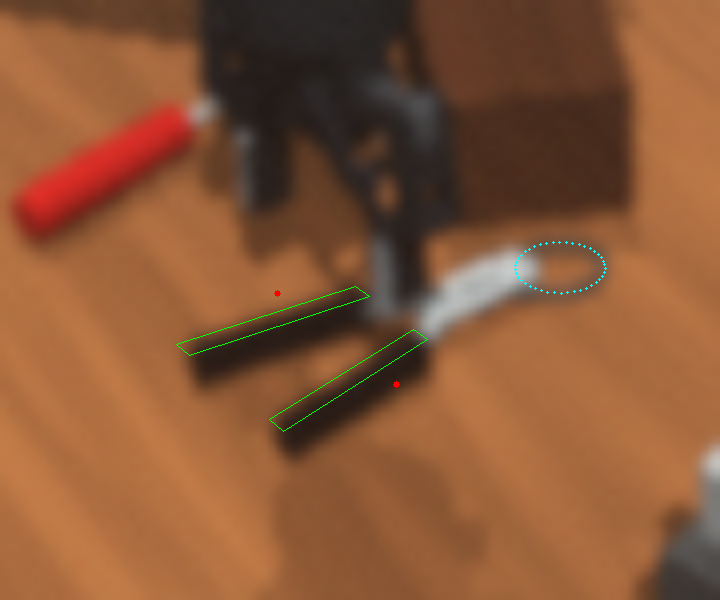

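View pics/o8t.png

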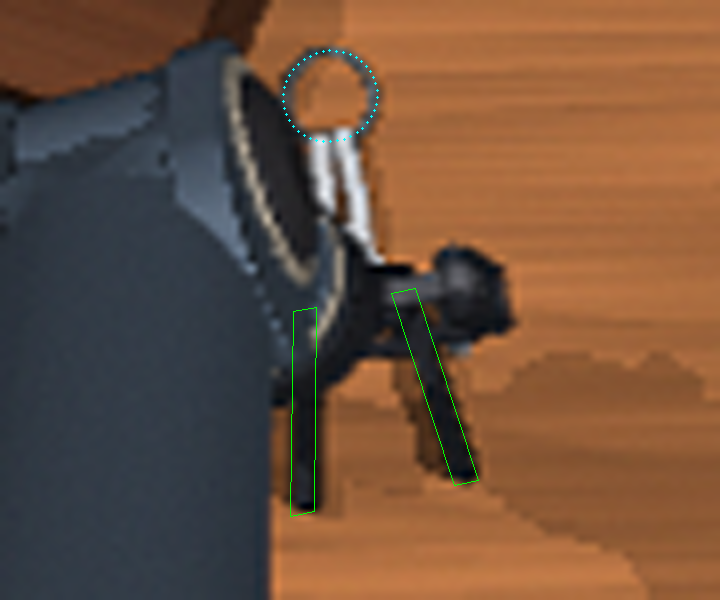

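Run:
```python
from poke import *
from h import *
print(robot.move_straight([.5453,.2712,.0115],vel=.1,contact_N=8)); st()
robot.grip(0.0,60); s=st("grip"); print(s["opening"]*85)
for n in("side","top"):
    f=robot.grab_frame(n); pickle.dump(f,open(f"{n}9.pkl","wb"))
    x0,y0=(proj(f,[.56,.272,.02])[0]).astype(int)-[45,40]; print(n,x0,y0)
    cv2.imwrite(f"pics/h9{n}.png",cv2.resize(f["image"][y0:y0+75,x0:x0+90,::-1],None,fx=8,fy=8,interpolation=cv2.INTER_CUBIC))
```

```text
False
 16.46 [545.59 271.19  11.61] [ 0.3 -0.3  0.1] [-0.01 -0.01 -0.03]
grip 16.94 [546.69 272.66  14.63] [-3.1 -0.5 14.4] [ 0.06  0.62 -0.08]
40.22197579278444
side 173 131
top 134 165
```

View pics/h9side.png

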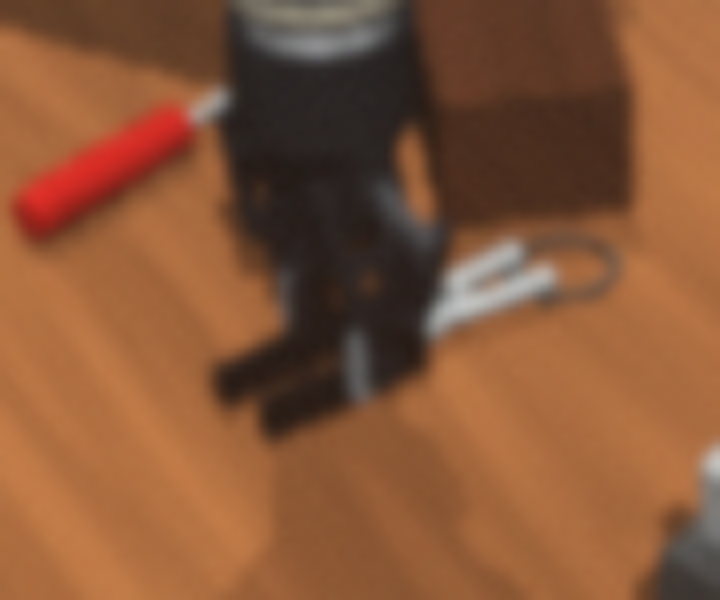

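View pics/h9top.png

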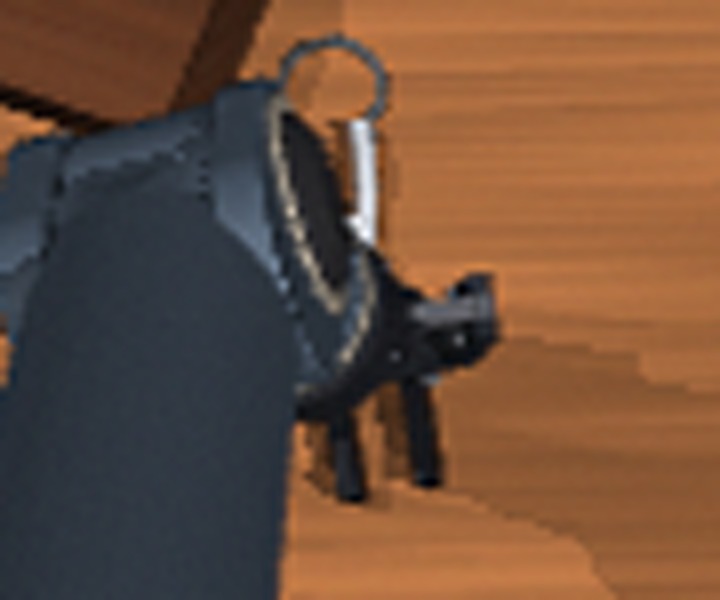

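Run:
```python
from h import *
for k in(0,9):
    f=load("top",k);hsv=cv2.cvtColor(f["image"],cv2.COLOR_RGB2HSV).astype(int);S=hsv[...,1];V=hsv[...,2]
    r0=168 if k==0 else 165; r1=180 if k==0 else 178
    m=np.zeros(S.shape,bool); m[r0:r1,166:186]=True; m&=(S<115)
    v,u=np.nonzero(m)
    if k==9: print(S[165:182,166:186])
    xy=ray(f,np.c_[u,v],.003)[:,:2]*1000
    A=np.c_[2*xy,np.ones(len(xy))]
    for _ in range(3):
        s=np.linalg.lstsq(A,(xy**2).sum(1),rcond=None)[0]; R=np.sqrt(s[2]+s[:2]@s[:2]); e=abs(np.hypot(*(xy-s[:2]).T)-R); xy=xy[e<3.5];A=A[e<3.5]
    print(k,len(xy),s[:2],R)
```

```text
0 35 [664.92372644 295.65410958] 18.47793701018019
[[165 161 162 161 159 158 161 163 162 161 157 157 163 161 162 161 162 160
  163 162]
 [161 163 163 162 163 163 163 160 162 163 159 160 161 161 161 162 161 164
  160 159]
 [162 159 160 162 162 160 165 162 163 162 163 162 164 162 160 162 162 159
  159 161]
 [161 160 162 163 162 162 161 162 164 163 163 161 160 157 158 162 163 159
  160 161]
 [162 163 163 164 164 161 165 162 133  86  82 141 167 165 162 162 162 159
  159 160]
 [161 158 163 161 166 109  35  56  17  58  56  54   8 146 170 165 164 163
  164 163]
 [160 162 164 160  39  43  53 138 166 166 165 150  46  32 106 166 162 159
  159 162]
 [164 164 163  87  16 102 166 166 162 160 161 165 164  96  24 110 165 161
  163 161]
 [164 167 160  11  77 167 162 162 162 160 162 164 163 161  49  21 167 162
  161 162]
 [119 147 132  10 168 164 161 161 163 162 163 162 163 164 152  36 128 161
  159 160]
 [105 111  81  29 168 160 159 159 158 158 158 162 161 166 150  35 116 160
  155 159]
 [ 85  84  10  77 168 165 162 161 160 161 162 160 161 162 157  21 117 162
  161 159]
 [ 72  16  38  48 143 166 163 163 164 161 162 161 163 163 154  16 144 163
  160 162]
 [ 64  10  41  41  91 165 163 160 160 161 161 163 165 162  52  31 165 164
  163 164]
 [ 62  15  41  18  62 154 161 161 161 162 163 170 172 104  39  93 164 165
  161 161]
 [ 68   3  41   7  64  60 147 159 161 161 169  68  16  15  59 172 162 162
  159 160]
 [ 70   7  42   6  28  40  55 153 163 160 174  80  13  10  10 148 160 159
  157 159]]
9 35 [665.57843113 296.25089707] 23.16210214402412
```

Run:
```python
from h import *
f=load("top",9); r=ray(f,[[175.1,176.1]],.003)[0]*1000; print(r)
t=np.array([546.69,272.66]);b=np.array([1.8,-1.8])
d=r[:2]+b-t; print(d,np.hypot(*d),np.degrees(np.arctan2(d[1],d[0])))
from poke import *
robot.move_straight([.5467,.2727,.2],vel=.25); st()
f=robot.grab_frame("side"); pickle.dump(f,open("side10.pkl","wb"))
x0,y0=(proj(f,[.6,.28,.19])[0]).astype(int)-[45,40]; print(x0,y0)
cv2.imwrite(f"pics/h10.png",cv2.resize(f["image"][y0:y0+75,x0:x0+90,::-1],None,fx=8,fy=8,interpolation=cv2.INTER_CUBIC))
```

```text
[665.52208627 294.02181147   3.        ]
[120.63208627  19.56181147] 122.20787497781022 9.210957830232267
 17.94 [545.45 272.26 198.37] [ 0.   0.1 -1.4] [-0.    0.13 -0.05]
181 83
```

View pics/h10.png

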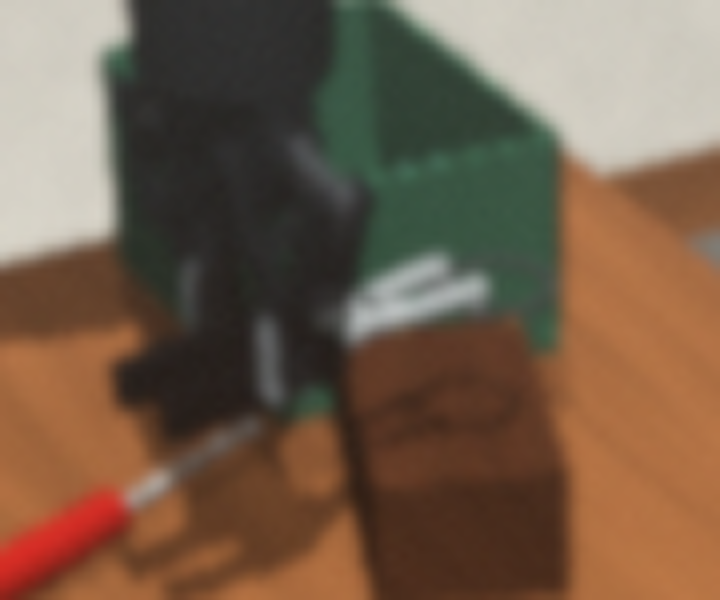

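Run:
```python
from poke import *
from h import *
O=[np.pi,0,np.radians(100)]
robot.goto([.5008,-.0573,.2],O)
robot.move_straight([.5008,-.0573,.150],vel=.15,contact_N=10); robot.sleep(.2); s=st(); print(s["tcp_rot"],s["opening"]*85)
for n in("side","top"):
    f=robot.grab_frame(n); pickle.dump(f,open(f"{n}11.pkl","wb"))
    x0,y0=(proj(f,[.60,-.04,.12])[0]).astype(int)-[45,40]; print(n,x0,y0)
    cv2.imwrite(f"pics/h11{n}.png",cv2.resize(f["image"][y0:y0+75,x0:x0+90,::-1],None,fx=8,fy=8,interpolation=cv2.INTER_CUBIC))
```

```text
19.93 [501.68 -57.2  151.03] [-0.2  0.4 -2.2] [-0.03  0.02 -0.03]
[3.13939321e+00 1.74822861e-04 1.74567237e+00] 40.21062536449766
side 235 155
top 229 146
```

View pics/h11side.png

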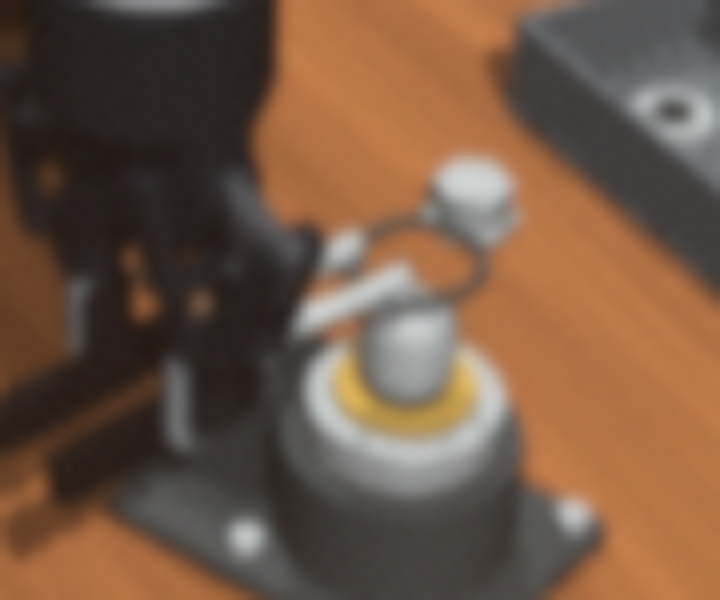

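View pics/h11top.png

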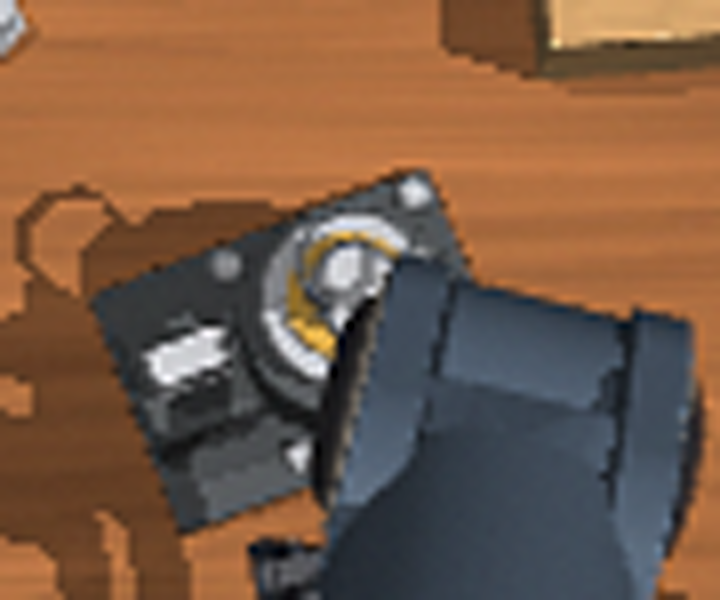

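Run:
```python
from h import *
f=load("side",11);x0,y0=274,175
a=cv2.resize(f["image"][y0:y0+38,x0:x0+28,::-1],None,fx=14,fy=14,interpolation=cv2.INTER_CUBIC)
g=load("top",11);x1,y1=260,170
b=cv2.resize(g["image"][y1:y1+27,x1:x1+20,::-1],None,fx=19,fy=19,interpolation=cv2.INTER_CUBIC)
h=max(a.shape[0],b.shape[0]); p=lambda i:cv2.copyMakeBorder(i,0,h-i.shape[0],0,0,cv2.BORDER_CONSTANT)
cv2.imwrite("pics/z11.png",np.hstack([p(a),p(b)])); print(a.shape,b.shape)
```

```text
(532, 392, 3) (513, 380, 3)
```

View pics/z11.png

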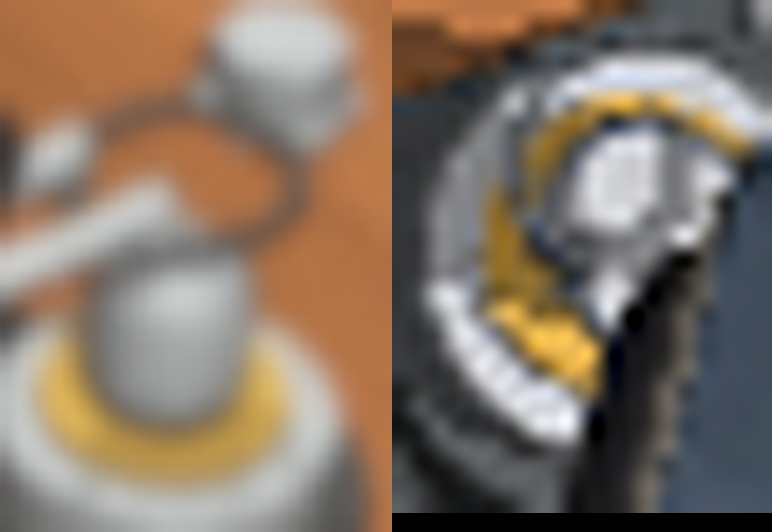

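Run:
```python
from h import *
f=load("side",11)
print(ray(f,[[287.0,187.1]],.138)*1000)
# stub axis image u at heights
for z in(.09,.1,.117): print(z,(proj(f,[.6200,-.0395,z])[0]-[274,175]+.5)*14,(proj(f,[.6217,-.0368,z])[0]-[274,175]+.5)*14)
from poke import *
print(robot.sense()["tcp_pos"]+np.array([.1205,.0203,0]))
```

```text
[[622.91641211 -37.55247388 138.        ]]
0.09 [166.78935536 373.0278124 ] [166.33241532 362.9760371 ]
0.1 [169.94425977 334.93008104] [169.47787953 324.9042604 ]
0.117 [175.39046053 269.1633045 ] [174.9076027  259.18448268]
[ 0.62180678 -0.03697422  0.15074502]
```

Run:
```python
from poke import *
from h import *
x,y=.5008,-.0573
for z in(.130,.122,.115):
    h=robot.move_straight([x,y,z],vel=.06,contact_N=6); robot.sleep(.15); st(f"{z} {h}")
    if h: break
f=robot.grab_frame("side"); pickle.dump(f,open("side12.pkl","wb"))
x0,y0=274,175
cv2.imwrite("pics/z12.png",cv2.resize(f["image"][y0:y0+42,x0-8:x0+42,::-1],None,fx=14,fy=14,interpolation=cv2.INTER_CUBIC))
```

```text
0.13 False 20.67 [501.   -57.4  130.15] [-0.2 -0.7 -1.9] [-0.01  0.06 -0.01]
0.122 False 21.1 [500.88 -57.33 122.04] [ 0.7 -0.9 -2.1] [-0.02  0.02  0.03]
0.115 False 21.52 [500.83 -57.36 114.99] [-0.5  0.1 -2.1] [-0.03  0.07 -0.06]
```

View pics/z12.png

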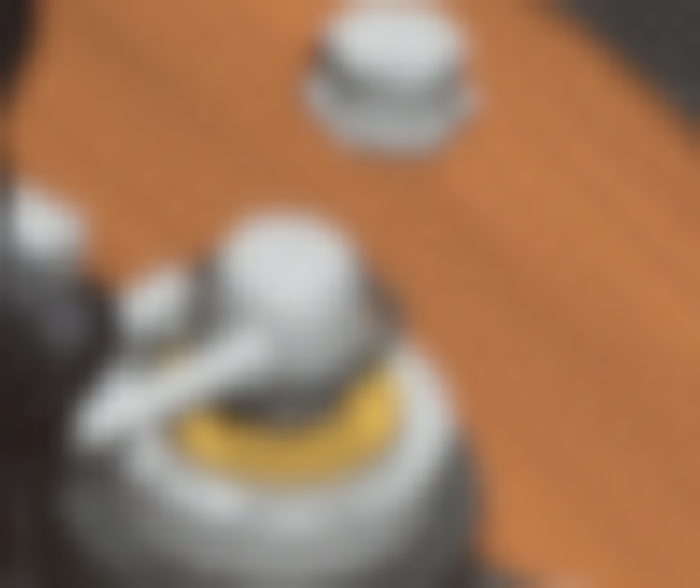

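Run:
```python
from poke import *
from h import *
x,y=.5008,-.0573
h=robot.move_straight([x,y,.0988],vel=.05,contact_N=4); robot.sleep(.2); st(f"{h}")
f=robot.grab_frame("side"); pickle.dump(f,open("side13.pkl","wb"))
g=robot.grab_frame("top"); pickle.dump(g,open("top13.pkl","wb"))
x0,y0=274,175
cv2.imwrite("pics/z13.png",cv2.resize(f["image"][y0:y0+42,x0-8:x0+42,::-1],None,fx=14,fy=14,interpolation=cv2.INTER_CUBIC))
x1,y1=255,165
cv2.imwrite("pics/z13t.png",cv2.resize(g["image"][y1:y1+36,x1:x1+36,::-1],None,fx=14,fy=14,interpolation=cv2.INTER_CUBIC))
```

```text
False 22.24 [500.9  -57.37  98.93] [-0.1  1.  -1.9] [-0.05  0.05  0.  ]
```

View pics/z13.png

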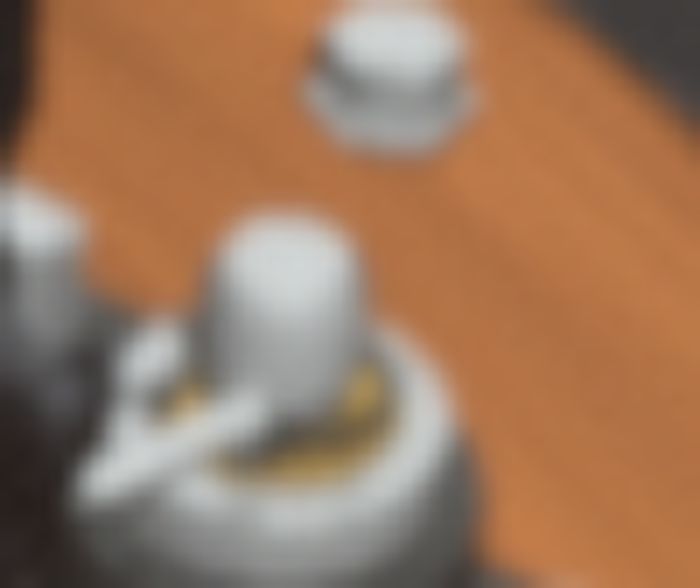

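View pics/z13t.png

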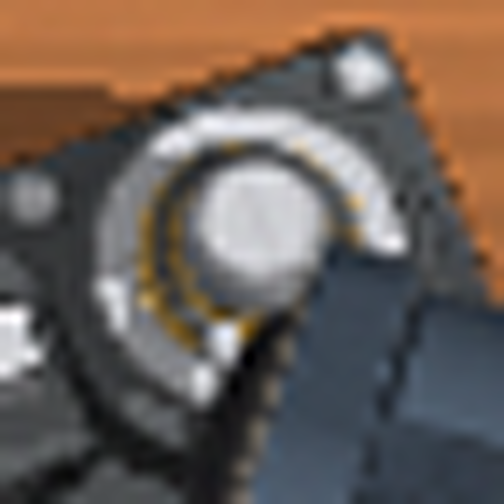

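Run:
```python
from h import *
f=load("top",13);P=cloud(f);b=load("top",0);P0=cloud(b)
c=np.array([.6199,-.0351]);V=f["image"].max(-1)
r=np.hypot(P[...,0]-c[0],P[...,1]-c[1])
m=(r<.0255)&(r>.0185)&(P[...,2]>.075)&(P[...,2]<.11)
z=P[m][:,2]*1000; dz=z-P0[m][:,2]*1000
o=np.argsort(np.arctan2(P[m][:,1]-c[1],P[m][:,0]-c[0]))
for i in o: 
    p=P[m][i]; print(int(np.degrees(np.arctan2(p[1]-c[1],p[0]-c[0]))),round(np.hypot(*(p[:2]-c))*1000,1),round(z[i],1),V[m][i],end=" | ")
```

```text
-85 23.7 82.7 98 | -79 23.8 86.8 147 | -77 20.8 85.8 84 | -71 25.0 84.5 144 | -68 22.0 84.7 81 | -61 23.2 86.1 102 | -57 20.6 85.7 99 | -49 22.9 84.2 89 | -44 24.7 86.5 141 | -38 23.3 83.4 80 | -28 22.9 89.6 89 | -11 25.3 84.2 103 | -3 23.8 88.4 74 | 3 24.7 85.1 86 | 20 22.8 85.3 48 | 28 23.6 88.5 41 | 39 22.7 88.7 50 | 44 20.6 86.7 67 | 52 22.5 90.8 53 | 57 21.1 86.5 67 | 59 24.1 83.7 67 | 65 19.6 86.1 90 | 69 22.5 87.8 52 | 74 21.8 82.8 57 | 74 18.6 86.6 103 | 76 24.8 82.9 114 | 83 24.3 81.4 114 | 85 21.2 86.7 54 | 93 24.4 85.6 114 | 94 21.3 87.9 58 | 99 24.7 82.9 141 | 101 21.7 85.1 54 | 109 22.6 84.4 95 | 113 19.7 85.0 70 | 116 23.8 83.6 107 | 122 21.6 87.2 60 | 126 22.6 81.5 95 | 128 19.2 88.8 102 | 133 25.1 83.4 126 | 133 20.7 84.6 99 | 138 22.8 83.0 83 | 141 19.3 88.6 114 | 143 25.1 81.3 108 | 146 21.7 87.3 79 | 149 23.9 84.2 93 | 155 22.5 98.6 185 | 163 21.8 100.4 211 | 165 25.1 101.3 216 | 172 23.5 96.3 86 |
```

Run:
```python
from poke import *
from h import *
robot.move_straight([.4998,-.0575,.0986],vel=.02); robot.sleep(.4); s=st(); print(s["tcp_rot"],s["opening"]*85)
for n in("side","top"):
    f=robot.grab_frame(n); pickle.dump(f,open(f"{n}14.pkl","wb"))
    cv2.imwrite(f"pics/f14{n}.png",cv2.resize(f["image"][:,:,::-1],(800,600),interpolation=cv2.INTER_CUBIC))
P=cloud(load("top",14));V=load("top",14)["image"].max(-1);c=np.array([.6199,-.0351])
r=np.hypot(P[...,0]-c[0],P[...,1]-c[1]);m=(r<.026)&(r>.018)&(P[...,2]>.08)&(P[...,2]<.093)&(V<72)
a=np.degrees(np.arctan2(P[m][:,1]-c[1],P[m][:,0]-c[0])); print(np.median(P[m][:,2]),sorted(zip(a.astype(int),(r[m]*1000).round(1))))
```

```text
22.99 [499.82 -57.49  98.62] [ 0.3 -0.6 -1. ] [-0.03  0.04 -0.01]
[3.14155213e+00 8.76837014e-06 1.74539019e+00] 40.071005411485416
0.08586296631088484 [(np.int64(19), np.float64(23.3)), (np.int64(38), np.float64(23.1)), (np.int64(44), np.float64(20.6)), (np.int64(49), np.float64(23.2)), (np.int64(56), np.float64(21.2)), (np.int64(62), np.float64(20.0)), (np.int64(70), np.float64(22.4)), (np.int64(75), np.float64(21.7)), (np.int64(87), np.float64(21.3)), (np.int64(94), np.float64(21.3)), (np.int64(102), np.float64(21.8)), (np.int64(109), np.float64(22.5)), (np.int64(119), np.float64(20.9)), (np.int64(146), np.float64(21.5))]
```

View pics/f14side.png

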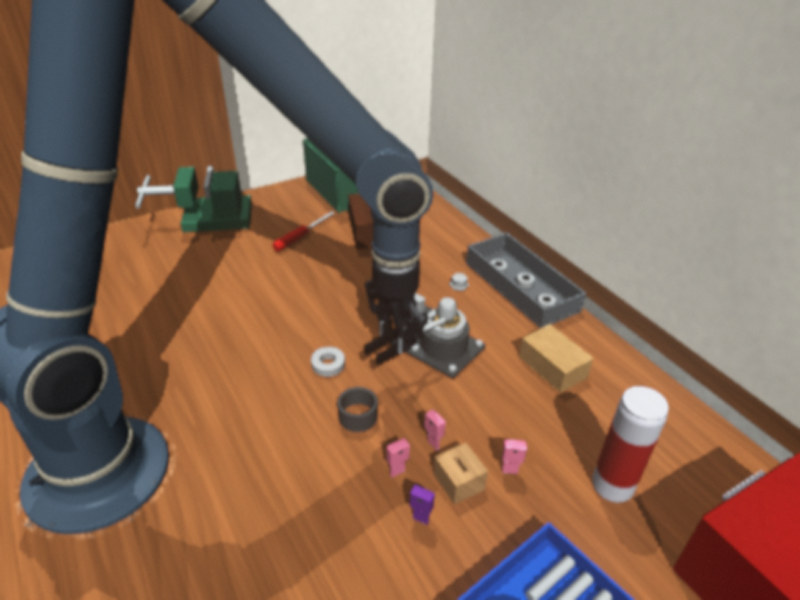

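View pics/f14top.png

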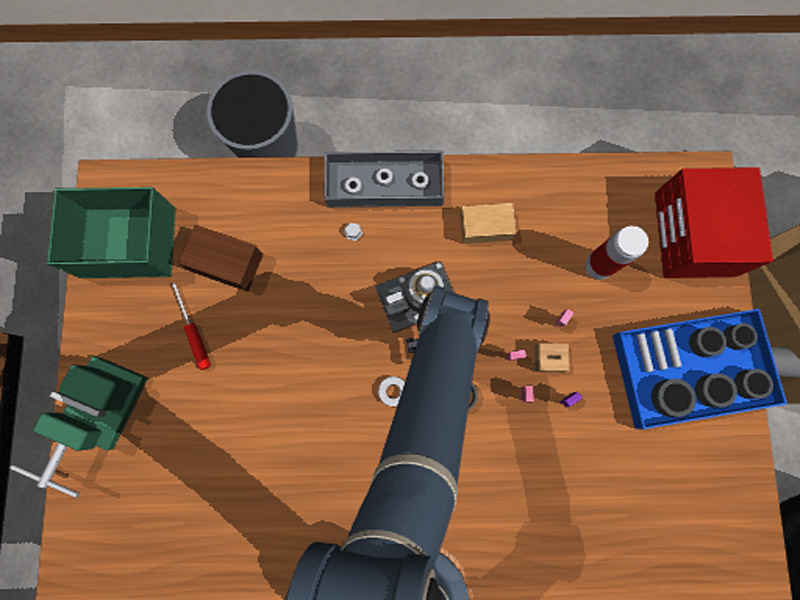

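The pictures show the blade standing in the bracket at top (397,298) and the ring round the stub at top (428,283). The stand is empty and the bystanders have not moved. The wrist forces are near zero, so I'm handing in.

Run:
```python
from plant import robot
print(robot.close_job());
```

```text
the job is handed in; nothing more can be done
None
```

The job is done and handed in at about 23 s. The blade is home in the gap, and the pliers hold the spread ring at the groove.

- **Blade:** Three pokes hit the bracket's top face first, and a short slide along it did not help either. I corrected the offset from the side camera, and the next try went in. It stopped at TCP z 75.8 mm under about 22 N, against about 76.3 mm expected for fully home. The picture shows the shoulder on the bracket.
- **Pliers and ring:** I gripped with 60 N. The reported opening was about 40 mm where 44 mm was expected at the stop. The picture shows the handles parallel and the ring spread, so I took it as fully squeezed. The ring went down over the stub without touching it, with forces of about 1 N sideways.
- **Final check:** The tool is level. From the arm's position, the ring's mid-height is 85.5 mm. The camera depth was noisy and put the ring's top face near 86 to 87 mm, against 87 mm expected. That leaves about 1 mm of doubt, still within the groove. The ring is within about 1 mm of the stub axis.
- **Camera disagreement:** The two cameras differed by up to about 5 mm in y. I relied on contact and on comparing things within one view.
- **Bystanders:** None look moved in the last pictures. The arm partly hid the timber, bearing and driver cup in one view or the other.

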